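# Unlock, turn and set a serving carousel, and check the pot

### The job

Get the serving carousel ready for tea: its centre lock has a left-hand thread, so loosen it the reverse way to usual by a good half turn, turn the turntable until the dark spot on the pot stands over the pointer of the foot, and screw the lock fully tight again. Then take the thermometer, aim its lens squarely at the spot from roughly 8 cm and hold it steady there for about two seconds, and lay it back flat on its cork rest the way it lay. Stand every cup there is upright on a cork-coloured place of the turntable, one to a place and well centred (before or after the rest), and leave the other things on the shelf where they are.

Things in the scene. Friction and masses are not known exactly. Their poses are not given: they have to be found in the camera images.
- carousel: Fixed round white foot, 200 mm across and 14 mm high, origin under its centre on the shelf, z up. A flat pointer lies on the shelf along the foot's own -y direction, its tip 180 mm from the centre. Above it the clear acrylic turntable (300 mm across, top at 28 mm above the shelf) turns about the centre, with a steel post in the middle that carries the lock. Do not move the foot.
- turntable (a joint): Angle of the turntable about the vertical centre axis (rad), growing anticlockwise seen from above; 0 when the pot's spot stands straight over the pointer. It starts about 1.4 to 2.6. While the lock is tight a brake drags on the turntable heavily (it should not be forced); from about 1 rad of loosening on, it turns with some 0.05 N m and stays where it is left.
- lock (a joint): Turning of the centre lock knob (rad): 0 = fully tight at its stop, growing CLOCKWISE seen from above (left-hand thread: clockwise loosens and raises it by 1.5 mm per rad, anticlockwise tightens); ends at a stop at 4.5 rad. Counts as loosened beyond 2.5, as tight below 0.35. Needs up to about 0.15 N m, stays where it is left.
- lock_grip (a point): Centre of the lock's black bar handle, on the carousel's axis, about 152 mm above the shelf when tight. The bar is 56 mm long along this point's x axis, 14 mm thick along its y axis, 30 mm high (13 mm above this point, 17 mm below). A round flange of 20 mm radius is under it; nothing else is as high nearby.
- peg_mid (a point): Centre of the upright white turning peg of the turntable: 14 mm thick, round, from the disc's top to 75 mm above the shelf; the point is 55 mm above the shelf, 120 mm from the axis, on the turntable, 45 degrees anticlockwise of the pot. Pinch it from above to pull the turntable round.
- pot_spot (a point): Centre of the dark round spot (32 mm across) on the outward side of the grey ceramic lidded pot, 62 mm above the shelf, 139 mm from the carousel's axis. Its own -y axis is the outward normal of the pot wall, away from the axis. The pot (80 mm across, centre 98 mm from the axis, top 109 mm above the shelf) is fixed to the turntable.
- place_a (a point): Centre of a cork-coloured round place (72 mm across, flush) on the turntable's top, 28 mm above the shelf and 98 mm from the axis; a quarter turn anticlockwise from the pot. Any cup may stand on any place, one per place, its centre within 18 mm of the place's centre. It turns with the turntable.
- place_b (a point): Centre of a cork-coloured round place (72 mm across, flush) on the turntable's top, 28 mm above the shelf and 98 mm from the axis; opposite the pot. Any cup may stand on any place, one per place, its centre within 18 mm of the place's centre. It turns with the turntable.
- place_c (a point): Centre of a cork-coloured round place (72 mm across, flush) on the turntable's top, 28 mm above the shelf and 98 mm from the axis; a quarter turn clockwise from the pot. Any cup may stand on any place, one per place, its centre within 18 mm of the place's centre. It turns with the turntable.
- cup0_mid (a point): Half-way up the axis of a white plastic cup, open on top, 70 mm high, 58 mm across at the rim and 55 mm at the foot, wall 3 mm, about 60 g; z is up. It may be absent (None).
- cup1_mid (a point): Half-way up the axis of a white plastic cup, open on top, 70 mm high, 58 mm across at the rim and 55 mm at the foot, wall 3 mm, about 60 g; z is up. It may be absent (None).
- cup2_mid (a point): Half-way up the axis of a white plastic cup, open on top, 70 mm high, 58 mm across at the rim and 55 mm at the foot, wall 3 mm, about 60 g; z is up. It may be absent (None).
- thermo_mid (a point): Centre of the grey wand-shaped thermometer, 17 mm above its flat underside; x points towards the lens, z up. Main body 100 mm long (x from -50 to 50 mm), 42 mm wide (y), 34 mm high; a black nose of 26 mm diameter runs on to x = 75 mm and a slimmer black tail to x = -81 mm. About 120 g, balanced at this point: grip it here, or a little above, across its width. It starts flat on its rest.
- thermo_lens (a point): Centre of the thermometer's lens, at the front of the nose, 75.5 mm ahead of thermo_mid; x is the direction of sight, z up. For the reading the spot must lie 40 to 130 mm straight ahead, within 16 mm of the line of sight sideways and in height, the line within 0.4 rad of the pot wall's normal, all held still for over a second.
- rest_top (a point): Centre of the top of the flat cork rest (a thin inlay, flush with the shelf) for the thermometer, 190 mm (x) by 80 mm (y). The thermometer lies on it along its x axis, within 30 mm of its centre.
- dumbbell_mid (a point): Centre of a yellow wooden toy dumbbell lying down, 125 mm long (x), 54 mm thick. Leave it alone.
- mirror_center (a point): Centre of a flat stainless mirror disc, 110 mm across, 6 mm thick. Leave it alone.
- ball_center (a point): Centre of an orange plastic ball, 60 mm across, in a black rubber ring. Leave it alone.
- spice_jar_mid (a point): Centre of a spice jar, 52 mm across, 95 mm high. Leave it alone.
- katori_mid (a point): Centre of a small steel bowl, 84 mm across, 40 mm high. Leave it alone.
- tea_box_mid (a point): Centre of a cardboard tea box, 60 x 90 mm, 70 mm high. Leave it alone.
Things that resemble listed ones, but are neither listed nor needed, are in the scene too. Leave any purple look-alike of the part that bears cup2_mid alone.

How it is judged (in metres and radians):
On the way, in this order (a step that is already met when the one before it is completed fails the run):
1. the lock is loosened (turned clockwise beyond 2.5 rad) (value of joint lock above 2.5 rad), for 0.1 s.
2. the turntable is turned until the pot's spot is over the pointer (within 20 mm sideways) and at rest (x of pot_spot in the frame of carousel between -0.02 and 0.02 m and y of pot_spot in the frame of carousel below -0.1 m and velocity of joint turntable between -0.1 and 0.1 rad/s), for 0.3 s.
3. the lock is fully tight again with the spot still over the pointer (all of step 2 and value of joint lock below 0.35 rad), for 0.2 s.
4. the thermometer is held steady for 1.2 s, aimed at the spot from 40 to 130 mm (x of pot_spot in the frame of thermo_lens between 0.04 and 0.13 m and y of pot_spot in the frame of thermo_lens between -0.016 and 0.016 m and z of pot_spot in the frame of thermo_lens between -0.016 and 0.016 m and angle between the x axis of thermo_lens and the y axis of pot_spot, either way round below 0.4 rad and linear speed of thermo below 0.03 m/s and angular speed of thermo below 0.25 rad/s), for 1.2 s.
At the end, for the whole second after the job is handed in: Spot over the pointer (20 mm sideways); lock tight (below 0.35 rad); every cup present upright (0.12 rad), still, within 18 mm of the centre of a place; thermometer flat and still on its rest, within 30 mm of its centre and 0.35 rad of its length (all of step 3 and (horizontal distance between cup0_mid and place_a below 0.018 m or horizontal distance between cup0_mid and place_b below 0.018 m or horizontal distance between cup0_mid and place_c below 0.018 m) and angle between each of cup0_mid, cup1_mid, cup2_mid, thermo_mid's own z axis and vertical below 0.12 rad and height (world z) of cup0_mid between 0.055 and 0.073 m and linear speed of each of cup0, cup1, cup2, thermo below 0.02 m/s and (horizontal distance between cup1_mid and place_a below 0.018 m or horizontal distance between cup1_mid and place_b below 0.018 m or horizontal distance between cup1_mid and place_c below 0.018 m) and height (world z) of cup1_mid between 0.055 and 0.073 m and (horizontal distance between cup2_mid and place_a below 0.018 m or horizontal distance between cup2_mid and place_b below 0.018 m or horizontal distance between cup2_mid and place_c below 0.018 m) and height (world z) of cup2_mid between 0.055 and 0.073 m and horizontal distance between thermo_mid and rest_top below 0.03 m and height (world z) of thermo_mid below 0.025 m and angle between the x axis of thermo_mid and the x axis of rest_top, either way round below 0.35 rad); the robot touches nothing.
It fails at once if one of the other things on the shelf (dumbbell, mirror disc, ball, spice jar, small bowl, tea box) is shifted by more than 40 mm (distance of any of dumbbell_mid, mirror_center, ball_center, spice_jar_mid, katori_mid, tea_box_mid from where it was at the start of the episode above 0.04 m).
Of cup0, cup1, cup2 only 1 to 3 are there at a start; the rules pass over those that are not, and their reading is None.
At some moment in a run one of cup0, cup1, cup2, thermo may be knocked a few centimetres aside while the robot is not near it.
It also fails if it takes over 210 s, if anything falls off the work surface, if the arm or the gripper's body presses on something with over 40 N, if the wrist force passes 120 N, or if a joint passes its speed limit or range.

### The arm

A 6-joint arm with a two-finger parallel gripper is mounted at the origin on the work surface. World frame = base frame: x ahead of the robot, y to its left, z up, the work surface at z = 0. Lengths are in mm, angles in rad, forces in N, time in s.
With the tool pointing down it reaches from about 275 to 825 mm from the base axis. Payload 5.2 kg.
Tool frame: the origin (TCP) lies at the very end of the fingers, on their centre line; the grasp point (between the pads) lies behind it (bot.pinch_z is the x of the grasp point in the tool frame, in mm); x points along the fingers, y is the direction in which the jaws open and shut, and the axes are right-handed (so a half turn about x gives the same grasp; the last joint's range is limited). The gripper opens to 93 mm and grips with 3 to 60 N. Pads are 15 mm wide; open, the fingers measure 128 mm over their backs; the gripper's body (75 mm by 188 mm) begins 65 mm behind the grasp point.
Start: joints at [0.976, 0.259, 1.535, -0, 1.348, -0.203], TCP at [209.998, 508.336, 184.853] pointing down, gripper open.
Joint ranges: [-3.14, 3.14], [-0.91, 2.08], [0.19, 2.58], [-1.22, 4.36], [0.22, 2.71], [-3.12, 3.12]. Speed limits (rad/s): [2.57, 2.57, 3.14, 3.14, 3.14, 3.14].

### API

Orientations are given as a rotation vector (axis times angle).
In Python, from workcell import monitor, viewer, job, finder, bot gives the robot as it stands.
- The arm moves only by the tool drive_tool, never from a script. Its argument "deltas" is a list of rows, each a list of 7 numbers: the finger opening in mm, from 0 to 93, then the shift along the tool's x, y, z in mm, then the turn, a rotation vector about the tool's x, y, z in rad. A call has 1 to 10 rows; each row is the pose to reach, as a shift and turn from the pose commanded when the call began, along the tool's axes at that moment; what a row does not reach only later rows make up. A row lasts 1/12 s, in which the tool goes at most 41.7 mm and 7.16 degrees, less where a joint would pass 70% of its speed; a pose out of reach is approached as far as the arm can. A call with a gripper value outside its range is refused whole. The fingers move at their own pace and stop on an object; the grip force is fixed at half the most. Time passes only in rows, so rows that repeat a pose let the fingers close. It gives the time, the measured TCP pose, the force and the opening at its end, in the units of the state.
- monitor.get_obs(): the state, without advancing time (a new reading comes with each control period).
- viewer.get_image(name): name is "scene" or "top" or "wrist"; returns the picture (400x640x3 uint8, red, green, blue); there is no depth.
- viewer.camera_params(name): a dict with "intrinsics" (3x3 intrinsics, pixels), "cam_to_world" (4x4, takes a point from camera to world coordinates). Camera axes: x right, y down, z forward; pixel columns grow to the right and rows downward; lengths in mm; the calibration is good to about 2 mm. A picture is of the moment at which its call begins: read the wrist's pose just before it. camera_params takes no time and is no camera call; for the wrist camera it gives the pose at the moment of the call.
- job.sign_off(): hands the job in, once; it reports no verdict.
Trained networks look in the newest picture that a camera, given by its name, has taken for a name from the list of things; names that differ only in an ending like _2 or _b are one class to them, and where a whole thing is asked for, a point or a joint stands for the part that bears it (a point fixed in the world has none). Each returns a list of dicts, best first, with "confidence" (0 to 1); they miss things now and then, are a little off and sometimes report something else, mostly with a low value. They report only what shows in the picture. A call takes as long as a camera call. They do not tell look-alikes from the thing itself.
- finder.regions_of(camera, target): "mask" (400x640 bool, what is visible of it) and "at" ([column, row] in pixels, amid what is visible of it).
The state is a dict: "time_s": time; "joint_positions": joint angles; "joint_vel": joint speeds; "joint_efforts": joint torques, N m; "tool_pos": TCP position; "ee_rot": TCP orientation; "force": force on the tool from outside, world axes, zero at the start; "torque": the same for the moment, N m; "opening": finger opening in mm.
Only numpy, scipy, OpenCV 4.12 (cv2) and the standard library are available. Lean on these libraries where they do the work, as an engineer would, in place of code of your own. Each camera call takes 0.05 s, during which the arm holds its last target.

## Working session

There is one attempt and no reset: what is moved stays moved. The work goes in short steps, Python scripts to look and compute and a tool call to move; the robot and the scene stay as the last step left them, time stands still between calls to the robot, and variables do not carry over. Pictures are saved under pics/ and viewed, and the job is handed in when it is done.

Besides the shell and the picture viewer there is one more tool, called in YAML: its name, and indented under it one key for each argument. drive_tool: Moves the arm, as the interface text tells. Its arguments: {"type":"object","properties":{"deltas":{"type":"array","items":{"type":"array","items":{"type":"number"}}}},"required":["deltas"]}

```bash
ls; mkdir -p pics; python3 - <<'E'
from workcell import monitor, viewer, job, finder, bot
import cv2
o=monitor.get_obs();print(o); print(bot.pinch_z)
for n in ["scene","top","wrist"]:
    im=viewer.get_image(n);cv2.imwrite(f"pics/{n}0.png",im[:,:,::-1])
    p=viewer.camera_params(n);print(n,p["intrinsics"],p["cam_to_world"])
E
```

```text
pics
{'time_s': 0.0, 'joint_positions': array([ 9.76207941e-01,  2.59347159e-01,  1.53608095e+00,  1.63240653e-05,
        1.34799674e+00, -2.02745166e-01]), 'joint_vel': array([ 7.74800404e-04,  8.34013742e-05,  2.00080578e-03,  1.92348853e-03,
        2.75876973e-04, -4.26477309e-04]), 'joint_efforts': array([-2.90182033e-04, -4.37328601e+01, -2.83999443e+01,  7.18369824e-02,
        4.16278210e-02, -1.57459085e-04]), 'tool_pos': array([209.63827329, 507.82343556, 184.01638578]), 'ee_rot': array([ 0.30610157,  1.54957731, -0.30875835]), 'force': array([ 0.12161781, -0.4611705 , -0.72817638]), 'torque': array([ 0.01196487, -0.03877138,  0.0069711 ]), 'opening': 93.02762334209311}
-18.8
scene [[406.51265157   0.         324.22277204]
 [  0.         406.51265157 196.73877805]
 [  0.           0.           1.        ]] [[ 8.63934333e-01  2.83453343e-01 -4.16259139e-01  1.03378232e+03]
 [ 5.03551554e-01 -4.74230881e-01  7.22177890e-01 -8.40810406e+02]
 [ 7.30079852e-03 -8.33522210e-01 -5.52437711e-01  7.71886738e+02]
 [ 0.00000000e+00  0.00000000e+00  0.00000000e+00  1.00000000e+00]]
top [[460.75680717   0.         318.05851801]
 [  0.         460.75680717 196.21454784]
 [  0.           0.           1.        ]] [[ 2.37510614e-02 -9.99060693e-01  3.62438722e-02  4.90388964e+02]
 [-9.99700722e-01 -2.35224884e-02  6.72002484e-03 -1.57918815e+01]
 [-5.86116661e-03 -3.63926330e-02 -9.99320381e-01  1.29049935e+03]
 [ 0.00000000e+00  0.00000000e+00  0.00000000e+00  1.00000000e+00]]
wrist [[348.31857069   0.         321.87047363]
 [  0.         348.31857069 203.15486669]
 [  0.           0.           1.        ]] [[ 3.80960105e-01  8.97294691e-01  2.23005910e-01  1.47858572e+02]
 [ 9.24591460e-01 -3.69758005e-01 -9.17041414e-02  5.33514528e+02]
 [ 1.72580901e-04  2.41124979e-01 -9.70494057e-01  3.84855774e+02]
 [ 0.00000000e+00  0.00000000e+00  0.00000000e+00  1.00000000e+00]]
```

View pics/top0.png

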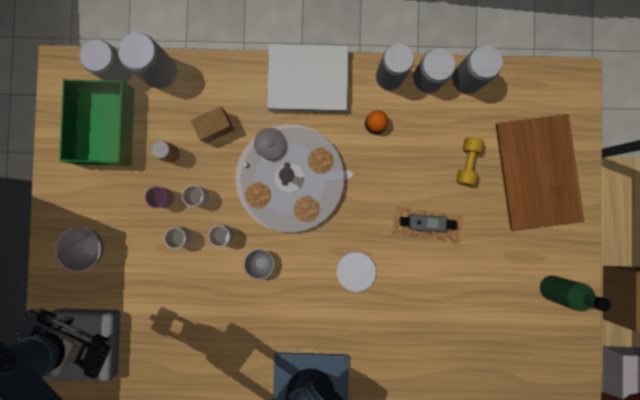

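View pics/scene0.png

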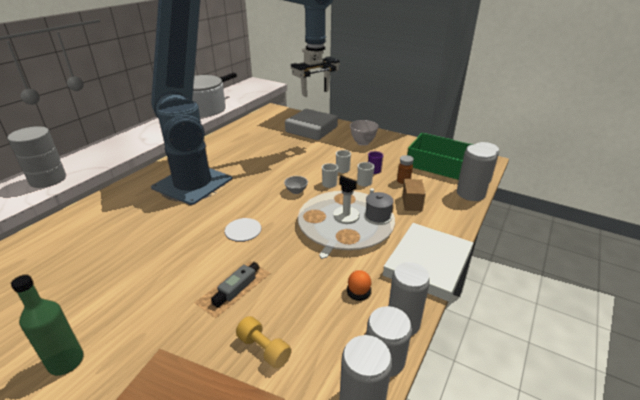

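View pics/wrist0.png

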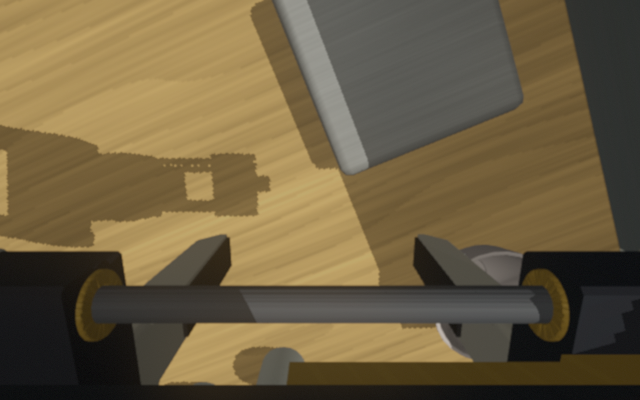

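The top view shows the carousel at about (290,178) with the pointer tip at (350,174), the pot at (270,143) and the peg at (247,166). White cups are at (193,197), (176,238) and (220,236). A purple look-alike is at (159,197), so I'll leave that. The thermometer is at (430,223).

```bash
cat > h.py <<'E'
from workcell import monitor, viewer, job, finder, bot
import numpy as np, cv2
from scipy.spatial.transform import Rotation as R
def p2w(cam,uv,z,P=None):
    P=P or viewer.camera_params(cam); K=P["intrinsics"];T=P["cam_to_world"]
    d=T[:3,:3]@np.linalg.solve(K,[uv[0],uv[1],1.]); o=T[:3,3]
    return o+d*(z-o[2])/d[2]
def w2p(cam,X,P=None):
    P=P or viewer.camera_params(cam); K=P["intrinsics"];T=P["cam_to_world"]
    q=K@(T[:3,:3].T@(np.asarray(X)-T[:3,3])); return q[:2]/q[2]
def pose():
    o=monitor.get_obs(); return o["tool_pos"],R.from_rotvec(o["ee_rot"]),o
def down(yaw):
    "tool down, jaw axis (tool y) at world angle yaw"
    x=np.array([0,0,-1.]); y=np.array([np.cos(yaw),np.sin(yaw),0]); return R.from_matrix(np.c_[x,y,np.cross(x,y)])
def delta(pos,rot,frm=None):
    p,r=(frm or pose()[:2])
    return np.r_[r.inv().apply(np.asarray(pos)-p),(r.inv()*rot).as_rotvec()]
def snap(n,name,crop=None,scale=1):
    im=viewer.get_image(n)
    if crop: x0,y0,x1,y1=crop; c=im[y0:y1,x0:x1]
    else: c=im
    cv2.imwrite(f"pics/{name}.png",cv2.resize(c,None,fx=scale,fy=scale,interpolation=cv2.INTER_CUBIC)[:,:,::-1]); return im
E
python3 - <<'E'
from h import *
np.set_printoptions(precision=1,suppress=True)
snap("top","topz",(140,110,400,290),3)
Z=dict(carousel=14,turntable=28,lock_grip=160,peg_mid=70,pot_spot=62,place_a=28,cup0_mid=60,thermo_mid=34,rest_top=0,dumbbell_mid=27,ball_center=30,spice_jar_mid=90,katori_mid=40,tea_box_mid=70,mirror_center=6)
for k,z in Z.items():
    try:
        for d in finder.regions_of("top",k)[:5]:
            m=d["mask"]; print(k,round(d["confidence"],2),np.array(d["at"]),m.sum(),p2w("top",d["at"],z))
    except Exception as e: print(k,e)
p,r,o=pose();print(r.as_matrix())
E
```

```text
carousel 0.72 [288.6 177.6] 9497 [586.5  75.8  14. ]
carousel 0.31 [217.4 235.8] 442 [420.5 268.7  14. ]
turntable 0.94 [291.1 180.6] 8793 [577.3  67.7  28. ]
lock_grip 0.52 [286.3 175.1] 236 [581.5  71.2 160. ]
lock_grip 0.37 [210.8 126.1] 950 [698.6 261.  160. ]
peg_mid 0.71 [292.6 181.5] 9019 [572.1  60.9  70. ]
peg_mid 0.6 [289.5 178.2] 9389 [580.7  69.4  70. ]
peg_mid 0.19 [218.9 238.5] 430 [416.6 252.   70. ]
pot_spot 0.85 [293.3 178.6] 8981 [580.5  59.7  62. ]
pot_spot 0.27 [354.1 269.4] 1235 [ 343.1 -107.7   62. ]
place_a 0.74 [295.5 181.9] 8967 [574.   55.6  28. ]
place_a 0.44 [219.9 239.5] 451 [411.4 258.4  28. ]
cup0_mid 0.7 [218.5 236.5] 483 [421.3 255.4  60. ]
cup0_mid 0.57 [177.1 237.7] 484 [415.4 365.9  60. ]
cup0_mid 0.37 [293.2 178.4] 9172 [581.2  60.1  60. ]
thermo_mid 0.79 [426.5 224.5] 761 [ 466. -304.   34.]
thermo_mid 0.61 [259.  264.1] 705 [347.7 148.7  34. ]
rest_top 0.87 [428.8 228.8] 1325 [ 453.5 -318.3    0. ]
dumbbell_mid 0.74 [286.4 172.3] 204 [600.   81.3  27. ]
dumbbell_mid 0.63 [468.2 160.3] 784 [ 644.6 -417.2   27. ]
dumbbell_mid 0.16 [290.7 180.8] 8964 [576.8  68.9  27. ]
ball_center 0.9 [378.  124.5] 375 [ 737.4 -167.5   30. ]
ball_center 0.57 [164.3 150.9] 464 [650.9 418.8  30. ]
spice_jar_mid 0.79 [163.8 152.5] 418 [639.1 399.3  90. ]
spice_jar_mid 0.72 [219.2 238. ] 448 [419.1 246.9  90. ]
katori_mid 0.56 [259.9 264.7] 715 [346.8 145.4  40. ]
tea_box_mid 0.55 [208.3 126.3] 1012 [714.4 289.7  70. ]
mirror_center 0.72 [352.5 271.2] 1229 [ 331.3 -107.5    6. ]
mirror_center 0.16 [190.4 195.1] 474 [531.7 349.6   6. ]
[[-0.   0.4  0.9]
 [ 0.   0.9 -0.4]
 [-1.   0.  -0. ]]
```

View pics/topz.png

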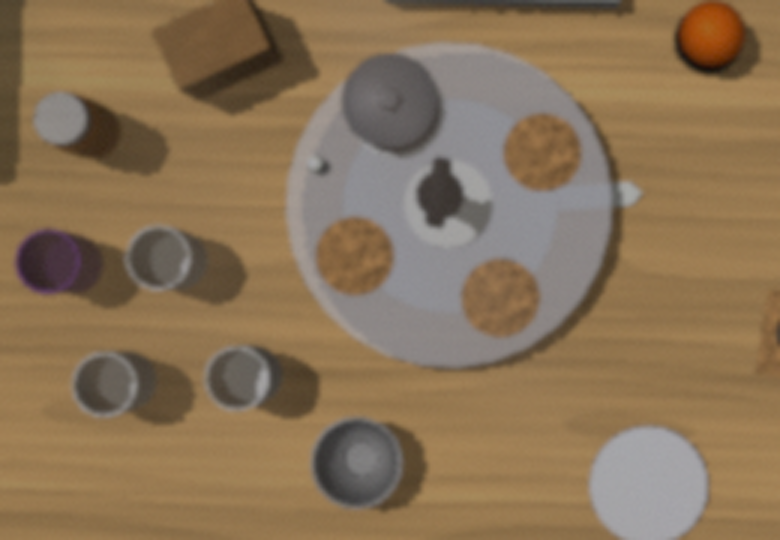

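The enlarged crop gives these positions:
- **Carousel:** pot lid at crop (392,103), peg at (318,164) and lock bar at (440,193), lying roughly along world x. The places are at (542,152), (355,256) and (501,298).
- **Cups:** three white ones at (160,258), (107,383) and (239,378). The purple cup at (48,261) is the look-alike, so I'll leave it.

The finder is noisy on the carousel, so I'll measure that by colour.

```bash
cat > meas.py <<'E'
from h import *
np.set_printoptions(precision=1,suppress=True)
def cork():
    im=viewer.get_image("top")
    hsv=cv2.cvtColor(im,cv2.COLOR_RGB2HSV)
    # restrict to disc
    c=w2p("top",[580,70,28]); yy,xx=np.mgrid[:400,:640]
    m=((hsv[...,1]>70)&(np.hypot(xx-c[0],yy-c[1])<50)).astype(np.uint8)
    m=cv2.morphologyEx(m,cv2.MORPH_OPEN,np.ones((3,3)))
    n,l,s,ce=cv2.connectedComponentsWithStats(m)
    return im,[(s[i,4],ce[i],p2w("top",ce[i],28)[:2]) for i in range(1,n) if s[i,4]>200]
E
python3 - <<'E'
from meas import *
im,c=cork()
for x in c: print(x)
tip=p2w("top",(353.3,174.3),1); print("tip",tip)
print("peg top",p2w("top",(140+316/3,110+160/3),75), "pot",p2w("top",(140+390/3,110+100/3),109))
print("bar", [p2w("top",(140+a/3,110+b/3),165) for a,b in((441,159),(437,225))])
cv2.imwrite("pics/bar.png",cv2.resize(im[150:205,260:320],None,fx=10,fy=10,interpolation=cv2.INTER_CUBIC)[:,:,::-1])
cv2.imwrite("pics/th.png",cv2.resize(im[195:255,385:470],None,fx=8,fy=8,interpolation=cv2.INTER_CUBIC)[:,:,::-1])
E
```

```text
(np.int32(505), array([320.3, 160.1]), array([635.6, -11.1]))
(np.int32(512), array([257.7, 194.9]), array([535.8, 158.4]))
(np.int32(513), array([306.4, 209. ]), array([500.4,  23.8]))
tip [ 601.  -104.5    1. ]
peg top [617.1 187.1  75. ] pot [666.7 119.3 109. ]
bar [array([610.9,  69.8, 165. ]), array([556.8,  71.7, 165. ])]
```

View pics/bar.png

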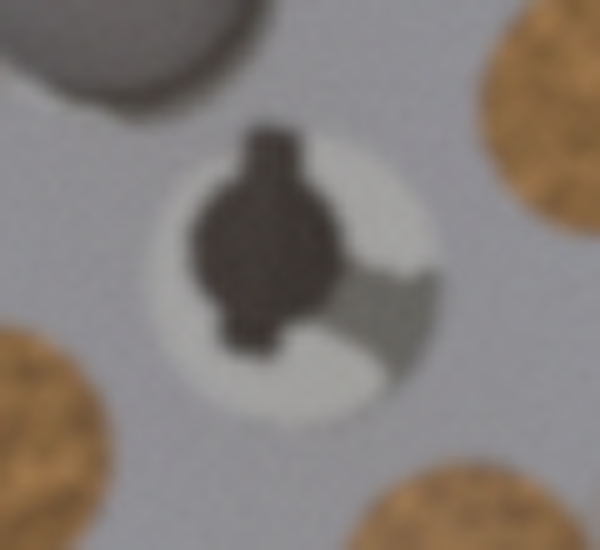

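View pics/th.png

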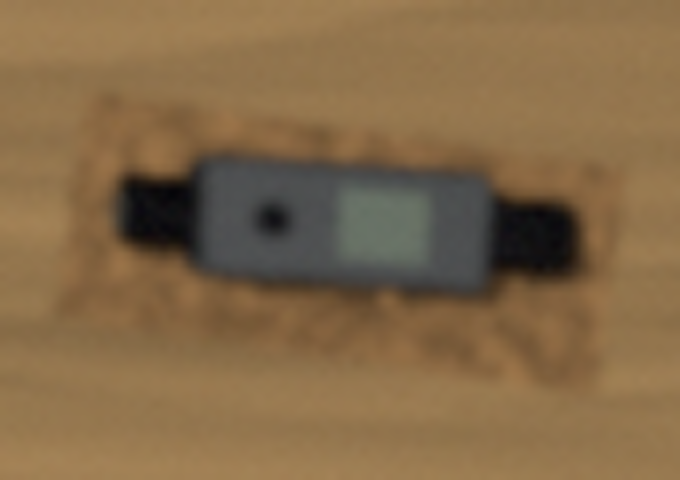

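```bash
python3 - <<'E'
from meas import *
a=p2w("top",(287.2,162.7),165);b=p2w("top",(285,185.5),165)
ang=np.arctan2(*(a-b)[1::-1]);print(a,b,np.linalg.norm(a-b),np.degrees(ang))
print(delta([585.7,73,195],down(ang+np.pi/2)))
E
```

```text
[611.6  69.4 165. ] [555.5  73.3 165. ] 56.230174840158476 -3.9964668208933785
[ -10.1 -258.9  513.5   -0.3    0.    -0. ]
```

drive_tool:
  deltas:
    - [70,-10,-19,37,-0.05,0,0]
    - [70,-10,-38,74,-0.1,0,0]
    - [70,-10,-57,111,-0.15,0,0]
    - [70,-10,-76,148,-0.2,0,0]
    - [70,-10,-95,185,-0.25,0,0]
    - [70,-10,-114,222,-0.3,0,0]
    - [70,-10,-133,259,-0.32,0,0]
    - [70,-10,-152,300,-0.32,0,0]
    - [70,-10,-171,340,-0.32,0,0]
    - [70,-10,-190,377,-0.32,0,0]

```text
time_s: 1.83
tool_pos: [482.7, 192.1, 195.1]
ee_rot: [0.057, 1.569, -0.056]
force: [0.3, 0.1, -0.6]
opening: 69.9
```

```bash
python3 - <<'E'
from meas import *
snap("wrist","w1")
print(pose()[0],delta([584.6,72.5,195],down(np.radians(86))), pose()[2]["joint_positions"])
E
```

```text
[488.2 186.1 194.9] [   0.7 -106.   104.8   -0.     0.     0. ] [ 0.2  0.2  1.6 -0.   1.4 -1.3]
```

View pics/w1.png

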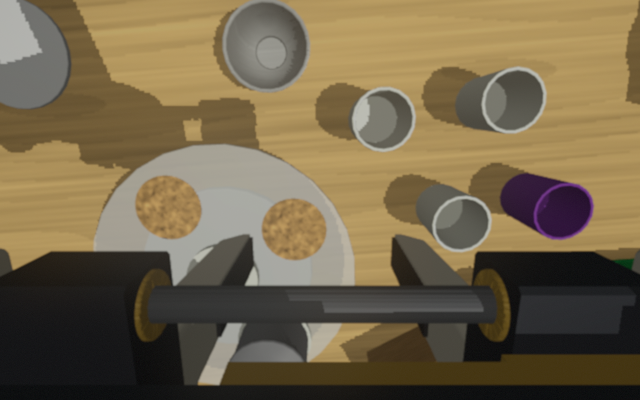

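The wrist view shows the places at (168,207) and (294,228). White cup rims are at (382,119), (515,100) and (461,222), and the purple cup is at (563,210).

drive_tool:
  deltas:
    - [50,0,-30,30,0,0,0]
    - [50,0,-60,60,0,0,0]
    - [50,0,-90,88,0,0,0]
    - [50,0,-106,105,0,0,0]
    - [50,0,-106,105,0,0,0]
    - [50,0,-106,105,0,0,0]
    - [50,0,-106,105,0,0,0]

```text
time_s: 2.47
tool_pos: [577.9, 81.2, 194.6]
ee_rot: [0.057, 1.571, -0.056]
force: [-0.3, 1.0, -0.2]
opening: 50.2
```

```bash
python3 - <<'E'
from meas import *
snap("wrist","w2")
snap("top","t2",(220,110,360,250),4)
print(pose()[0],delta([584.6,72.5,195],down(np.radians(86))))
E
```

```text
[577.7  81.9 195. ] [-0.  -8.9  7.5 -0.  -0.  -0. ]
```

View pics/w2.png

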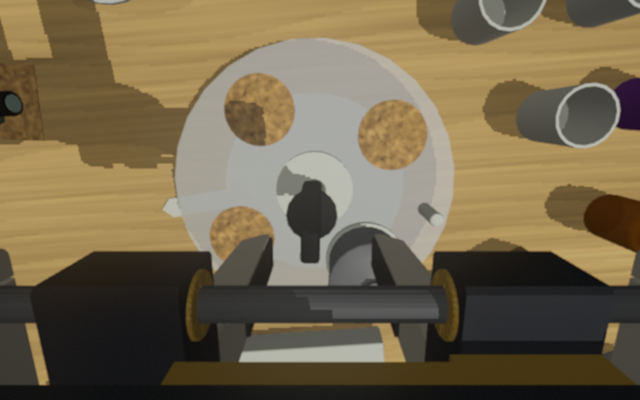

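The wrist view shows the lock bar from (313,182) to (310,262), nearly upright between the fingers. The thermometer end facing the carousel, at (12,103), shows a lens, so the thermometer already points about +y.

```bash
python3 - <<'E'
from meas import *
P=viewer.camera_params("wrist")
a=p2w("wrist",(310,262),165,P);b=p2w("wrist",(313,182),165,P)
print(a,b,(a+b)/2,np.linalg.norm(a-b),np.degrees(np.arctan2(*(a-b)[1::-1])))
c=[p2w("wrist",q,28,P) for q in((259,109),(392,134),(241,237))]; print(c)
print(p2w("wrist",(165,207),1,P),w2p("wrist",[584.6,72.5,28],P))
E
```

```text
[610.7  71.5 165. ] [553.1  78.  165. ] [581.9  74.7 165. ] 57.891577496636614 -6.443113317277237
[array([499.1,  23.7,  28. ]), array([533.6, 158.4,  28. ]), array([634.7, -11.8,  28. ])]
[ 600.7 -103.     1. ] [313.1 187.8]
```

drive_tool:
  deltas:
    - [50,0,-8,7,0,0,0]
    - [50,0,-8,7,0.02,0,0]
    - [50,20,-8,7,0.02,0,0]
    - [50,40,-8,7,0.02,0,0]
    - [50,54,-8,7,0.02,0,0]
    - [50,54,-8,7,0.02,0,0]
    - [50,54,-8,7,0.02,0,0]

```text
time_s: 3.15
tool_pos: [584.5, 72.4, 140.5]
ee_rot: [0.072, 1.571, -0.072]
force: [-0.0, -0.3, 1.5]
opening: 49.9
```

```bash
python3 - <<'E'
from meas import *
snap("wrist","w3")
p,r,o=pose();print(p,o["force"],np.degrees(np.arctan2(*r.as_matrix()[1::-1,1])),o["joint_positions"].round(2))
E
```

```text
[585.3  72.3 141.5] [ 0.2 -0.7 -0.2] 84.73196709878592 [-0.1  0.4  1.5 -0.   1.3 -1.5]
```

View pics/w3.png

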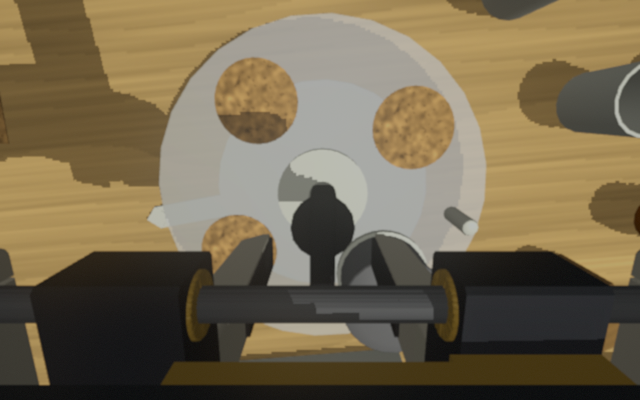

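Bar at (322,270), centred between the fingers. Closing on it.

drive_tool:
  deltas:
    - [0,0,0,0,0,0,0]
    - [0,0,0,0,0,0,0]
    - [0,0,0,0,0,0,0]
    - [0,0,0,0,0,0,0]
    - [0,0,0,0,0,0,0]
    - [0,0,0,0,0,0,0]
    - [0,0,0,0,0,0,0]

```text
time_s: 3.78
tool_pos: [585.1, 72.1, 140.9]
ee_rot: [0.072, 1.569, -0.072]
force: [-0.4, 0.2, 0.3]
opening: 8.0
```

drive_tool:
  deltas:
    - [0,0,0,0,0,0,0]
    - [0,0,0,0,0,0,0]
    - [0,0,0,0,0,0,0]

```text
time_s: 4.03
tool_pos: [585.0, 72.1, 140.8]
ee_rot: [0.072, 1.57, -0.072]
force: [-0.2, 0.0, -0.5]
opening: 0.3
```

```bash
python3 - <<'E'
from meas import *
snap("wrist","w4"); snap("scene","s4",(260,120,430,270),4)
p,r,o=pose();print(p,o["force"],o["opening"])
E
```

```text
[585.   72.1 140.8] [-0.4  0.1  0.9] 0.35495246488644516
```

View pics/w4.png

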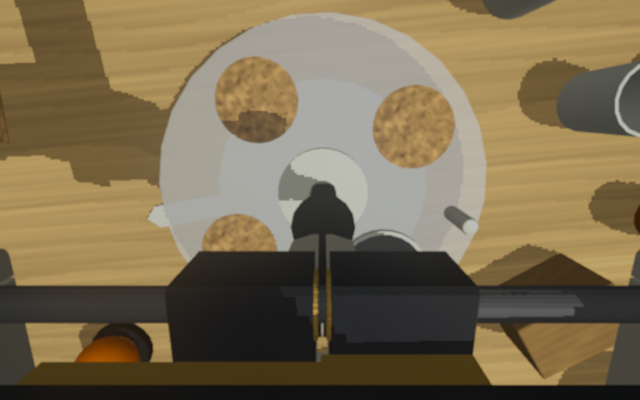

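View pics/s4.png

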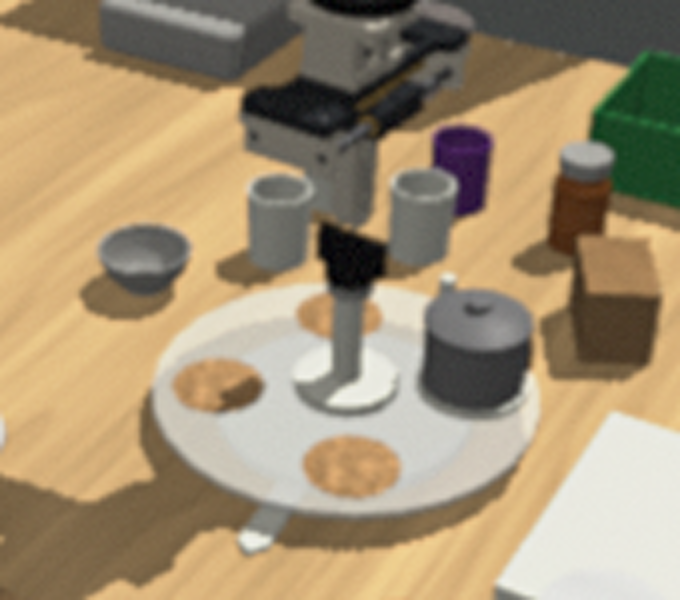

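```bash
python3 - <<'E'
from meas import *
p=pose()[0]
for n in("scene","wrist","top"): print(n,w2p(n,p),w2p(n,[585,73,165]),w2p(n,[585,73,152]))
q=w2p("scene",p); print((q-[260,120])*4, (w2p("scene",[585,73,165])-[260,120])*4)
snap("top","t4",(220,110,360,250),4)
E
```

```text
scene [347.2 185.1] [347.6 177.9] [347.4 181.7]
wrist [321.4 230.5] [323.1 244.6] [322.9 236.5]
top [286.5 174.3] [285.4 173.5] [285.8 173.9]
[348.6 260.5] [350.4 231.7]
```

View pics/t4.png

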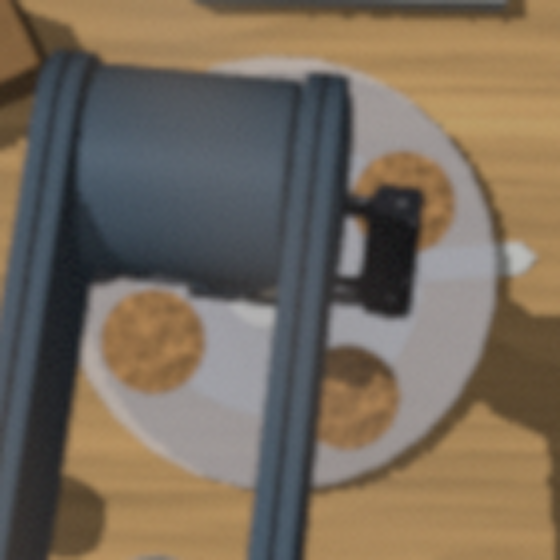

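```bash
python3 - <<'E'
from meas import *
im=viewer.get_image("scene")
s=6
c=cv2.resize(im[130:215,300:400],None,fx=s,fy=s,interpolation=cv2.INTER_CUBIC)[:,:,::-1].copy()
def dot(X,col,nm):
    q=(w2p("scene",X)-[300,130])*s; cv2.circle(c,tuple(int(v) for v in q),4,col,-1); print(nm,q)
u=np.array([np.cos(np.radians(-5.)),np.sin(np.radians(-5.)),0]);v=np.array([-u[1],u[0],0])
C=np.array([585,73,0])
for z,col in((165,(0,0,255)),(135,(0,255,0))):
    for a in(-28,28):
        for b in(-7,7): dot(C+u*a+v*b+[0,0,z],col,(z,a,b))
dot(pose()[0],(255,0,0),"tcp"); dot(pose()[0]+[0,0,65],(255,0,255),"up65")
dot([585,73,28],(0,255,255),"base")
cv2.imwrite("pics/s5.png",c)
E
```

```text
(165, -28, -7) [229.5 276.2]
(165, -28, 7) [245.3 264.5]
(165, 28, -7) [327.3 311.3]
(165, 28, 7) [342.6 299. ]
(135, -28, -7) [227.9 328.4]
(135, -28, 7) [243.5 316.4]
(135, 28, -7) [324.3 364.3]
(135, 28, 7) [339.4 351.7]
tcp [283.  330.8]
up65 [288.2 214.6]
base [275.3 515.8]
```

View pics/s5.png

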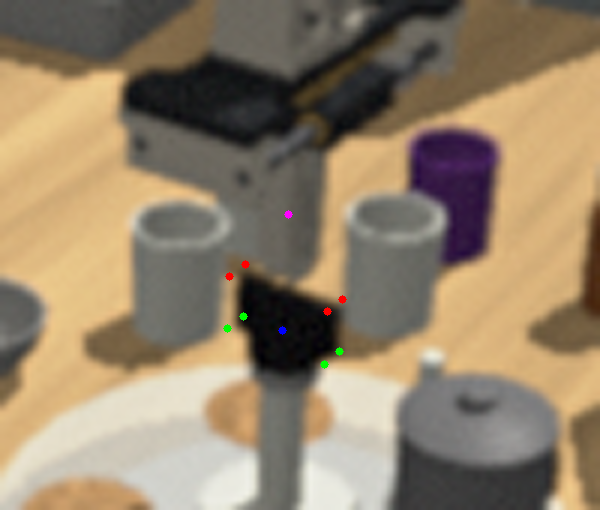

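The fingers shut to 0.3 mm above the bar. In the scene view the tips end at about (295,280) in the crop, which is about z 170 and not the reported 141. I'll check where the tips really are against the tool frame.

```bash
python3 - <<'E'
from meas import *
im=cv2.imread("pics/scene0.png"); s=7
x0,y0=280,40
c=cv2.resize(im[y0:y0+75,x0:x0+80],None,fx=s,fy=s,interpolation=cv2.INTER_CUBIC)
p=np.array([209.6,507.8,184.0]); r=R.from_rotvec([0.306,1.5496,-0.3088])
for k in(0,20,40,65,84):
    for y in(-46.5,46.5):
        q=(w2p("scene",p+r.apply([-k,y,0]))-[x0,y0])*s; cv2.circle(c,tuple(int(v) for v in q),3,(0,0,255) if k else (0,255,0),-1)
cv2.imwrite("pics/s6.png",c)
print([k for k in dir(bot) if k[0]!="_"])
E
```

```text
['IKError', 'pinch_z']
```

View pics/s6.png

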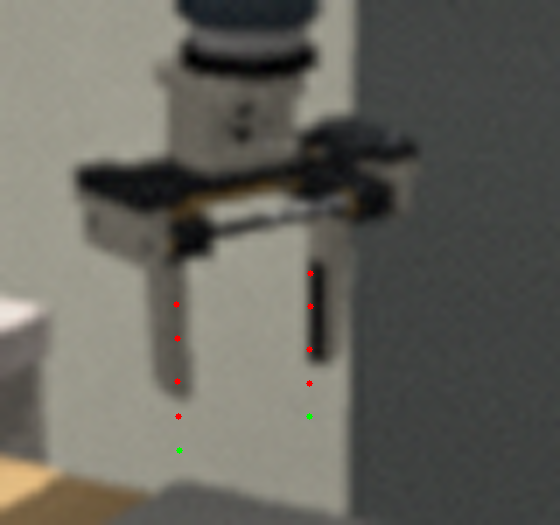

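In the start picture the fingertips are also about 30 mm short of the reported TCP (green dots). So the real tips lie about 30 mm behind it, and I'll use that offset from here on. Next I open and go 29 mm lower.

drive_tool:
  deltas:
    - [45,0,0,0,0,0,0]
    - [45,0,0,0,0,0,0]
    - [45,0,0,0,0,0,0]
    - [45,0,0,0,0,0,0]
    - [45,0,0,0,0,0,0]
    - [45,10,0,0,0,0,0]
    - [45,20,0,0,0,0,0]
    - [45,28,0,0,0,0,0]
    - [45,28,0,0,0,0,0]
    - [45,28,0,0,0,0,0]

```text
time_s: 5.07
tool_pos: [584.2, 72.2, 111.6]
ee_rot: [0.072, 1.572, -0.072]
force: [0.1, 0.6, 0.7]
opening: 44.8
```

drive_tool:
  deltas:
    - [0,0,0,0,0,0,0]
    - [0,0,0,0,0,0,0]
    - [0,0,0,0,0,0,0]
    - [0,0,0,0,0,0,0]
    - [0,0,0,0,0,0,0]
    - [0,0,0,0,0,0,0]
    - [0,0,0,0,0,0,0]

```text
time_s: 5.65
tool_pos: [585.3, 72.4, 113.1]
ee_rot: [0.073, 1.569, -0.072]
force: [0.3, 1.5, 0.9]
opening: 14.1
```

```bash
python3 - <<'E'
from meas import *
snap("scene","s7",(300,130,400,215),6)
p,r,o=pose();print(p,o["force"],o["torque"],o["opening"])
E
```

```text
[585.3  72.4 113.1] [0.2 0.4 1.3] [ 0.3 -0.  -0.1] 13.636957858507568
```

View pics/s7.png

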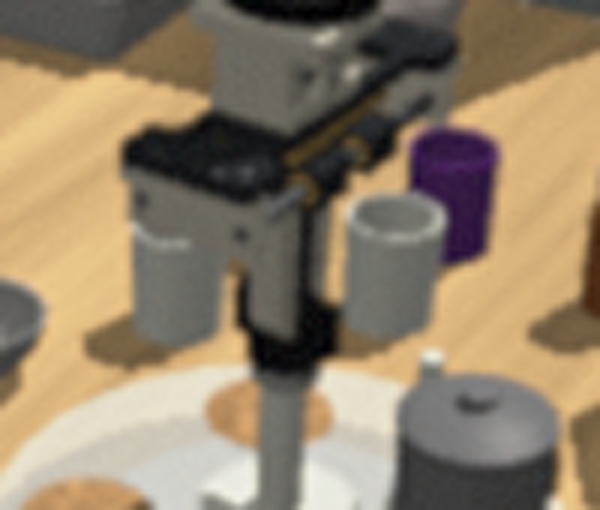

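drive_tool:
  deltas:
    - [0,0,0,0,0.1,0,0]
    - [0,-0.3,0,0,0.2,0,0]
    - [0,-0.5,0,0,0.3,0,0]
    - [0,-0.6,0,0,0.4,0,0]
    - [0,-0.8,0,0,0.5,0,0]
    - [0,-0.9,0,0,0.6,0,0]
    - [0,-1,0,0,0.7,0,0]
    - [0,-1.2,0,0,0.8,0,0]
    - [0,-1.4,0,0,0.9,0,0]
    - [0,-1.5,0,0,1.0,0,0]

```text
time_s: 6.53
tool_pos: [585.1, 72.2, 114.6]
ee_rot: [0.853, 1.397, -0.853]
force: [0.1, 0.3, 1.1]
opening: 13.9
```

drive_tool:
  deltas:
    - [0,0,0,0,0.1,0,0]
    - [0,-0.3,0,0,0.2,0,0]
    - [0,-0.5,0,0,0.3,0,0]
    - [0,-0.6,0,0,0.4,0,0]
    - [0,-0.8,0,0,0.5,0,0]
    - [0,-0.9,0,0,0.6,0,0]
    - [0,-1,0,0,0.7,0,0]
    - [0,-1.2,0,0,0.8,0,0]
    - [0,-1.4,0,0,0.9,0,0]
    - [0,-1.5,0,0,1.0,0,0]

```text
time_s: 7.37
tool_pos: [584.8, 72.2, 116.1]
ee_rot: [1.585, 0.913, -1.585]
force: [-1.3, -0.2, 3.4]
opening: 14.0
```

drive_tool:
  deltas:
    - [0,0,0,0,0.1,0,0]
    - [0,-0.3,0,0,0.2,0,0]
    - [0,-0.5,0,0,0.3,0,0]
    - [0,-0.6,0,0,0.4,0,0]
    - [0,-0.8,0,0,0.5,0,0]
    - [0,-0.9,0,0,0.6,0,0]
    - [0,-1,0,0,0.7,0,0]
    - [0,-1.2,0,0,0.8,0,0]
    - [0,-1.4,0,0,0.9,0,0]
    - [0,-1.4,0,0,0.9,0,0]

```text
time_s: 8.2
tool_pos: [584.7, 72.4, 117.4]
ee_rot: [2.145, 0.158, -2.146]
force: [-1.7, 1.8, 2.8]
opening: 14.2
```

```bash
python3 - <<'E'
from meas import *
snap("wrist","w8")
p,r,o=pose();print(p,o["force"],o["torque"],o["opening"],np.degrees(np.arctan2(*r.as_matrix()[1::-1,1])),o["joint_positions"])
E
```

```text
[584.7  72.4 117.4] [-2.1  2.   3. ] [ 0.3  0.5 -0.1] 13.962307223802243 -81.30964136644305 [-0.1  0.4  1.5  0.   1.2  1.4]
```

View pics/w8.png

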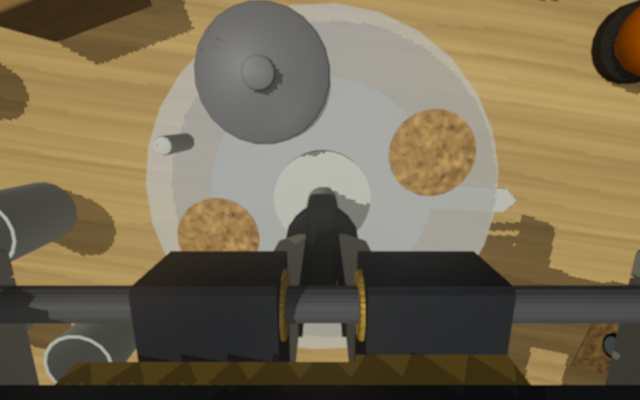

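The bar stayed gripped and turned 2.9 rad clockwise, and the turntable hasn't moved. Now I release and rise.

drive_tool:
  deltas:
    - [40,0,0,0,0,0,0]
    - [40,0,0,0,0,0,0]
    - [40,0,0,0,0,0,0]
    - [40,0,0,0,0,0,0]
    - [40,-20,0,0,0,0,0]
    - [40,-45,0,0,0,0,0]
    - [40,-70,0,0,0,0,0]
    - [40,-70,0,0,0,0,0]
    - [40,-70,0,0,0,0,0]

```text
time_s: 9.0
tool_pos: [586.3, 71.9, 188.9]
ee_rot: [2.147, 0.161, -2.139]
force: [-0.2, -0.4, -0.6]
opening: 39.5
```

```bash
python3 - <<'E'
from meas import *
p,r,o=pose();print(p, delta([616.2,189.2,187],down(np.radians(-14.7))))
snap("wrist","w9")
P=viewer.camera_params("wrist");C=np.array([584.8,72.8])
for z in(75,28): print(w2p("wrist",[616.2,189.2,z],P))
E
```

```text
[586.3  71.9 188.9] [   1.9 -111.5  -47.1   -1.2   -0.    -0. ]
[196.5 137.4]
[212.8 134.8]
```

View pics/w9.png

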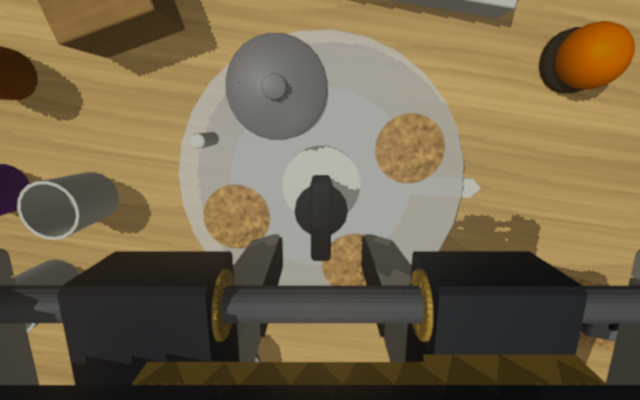

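Peg top shows at (198,141), close to the predicted (196,137).

drive_tool:
  deltas:
    - [40,0,-20,-8,-0.12,0,0]
    - [40,0,-45,-18,-0.24,0,0]
    - [40,0,-70,-28,-0.36,0,0]
    - [40,0,-90,-38,-0.48,0,0]
    - [40,0,-112,-45,-0.6,0,0]
    - [40,0,-112,-45,-0.72,0,0]
    - [40,0,-112,-45,-0.84,0,0]
    - [40,0,-112,-45,-0.96,0,0]
    - [40,0,-112,-45,-1.08,0,0]
    - [40,0,-112,-45,-1.16,0,0]

```text
time_s: 9.88
tool_pos: [611.8, 189.5, 185.0]
ee_rot: [1.392, 1.08, -1.397]
force: [0.4, -0.4, -0.3]
opening: 39.7
```

```bash
python3 - <<'E'
from meas import *
print(p2w("wrist",(198,141),75,None) if 0 else "")
p,r,o=pose();print(p, delta([614.5,188.7,187],down(np.radians(-14.7))))
snap("wrist","w10")
E
```

```text
[611.8 189.5 185. ] [-2.   2.9  0.1  0.   0.   0. ]
```

View pics/w10.png

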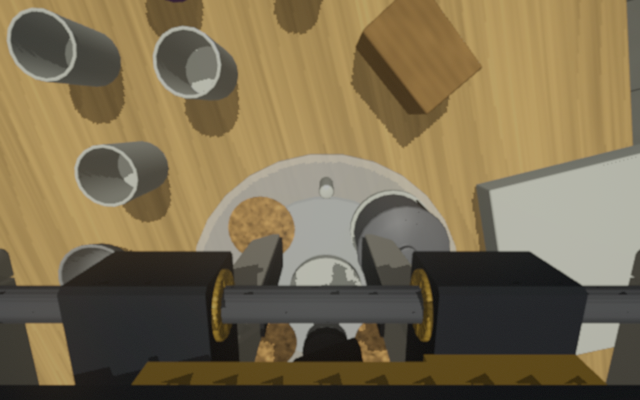

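```bash
python3 - <<'E'
from meas import *
P=viewer.camera_params("wrist")
print(p2w("wrist",(327,194),75,P),p2w("wrist",(326,180),28,P))
p,r,o=pose();q=p2w("wrist",(327,194),75,P);print(delta([q[0],q[1],187],down(np.radians(-14.7))))
E
```

```text
[615.1 186.5  75. ] [615.7 191.1  28. ]
[-1.9  3.9  2.   0.   0.   0. ]
```

drive_tool:
  deltas:
    - [40,0,3.6,1,0,0,0]
    - [40,30,3.6,1,0,0,0]
    - [40,65,3.6,1,0,0,0]
    - [40,95,3.6,1,0,0,0]
    - [40,120,3.6,1,0,0,0]
    - [40,140,3.6,1,0,0,0]
    - [40,155,3.6,1,0,0,0]
    - [40,165,3.6,1,0,0,0]
    - [40,172,3.6,1,0,0,0]
    - [40,172,3.6,1,0,0,0]

```text
time_s: 10.77
tool_pos: [615.1, 187.4, 13.5]
ee_rot: [1.398, 1.075, -1.402]
force: [0.0, 0.0, 1.4]
opening: 39.7
```

```bash
python3 - <<'E'
from meas import *
p,r,o=pose();print(p,o["force"])
snap("wrist","w11"); snap("scene","s11",(290,130,440,260),4)
E
```

```text
[615.1 187.4  13.5] [0.  0.  1.4]
```

View pics/w11.png

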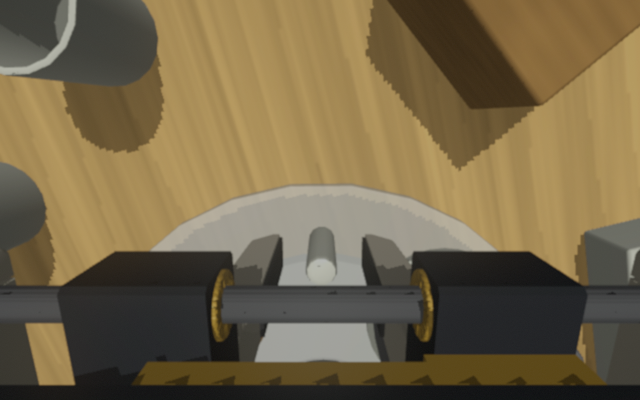

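View pics/s11.png

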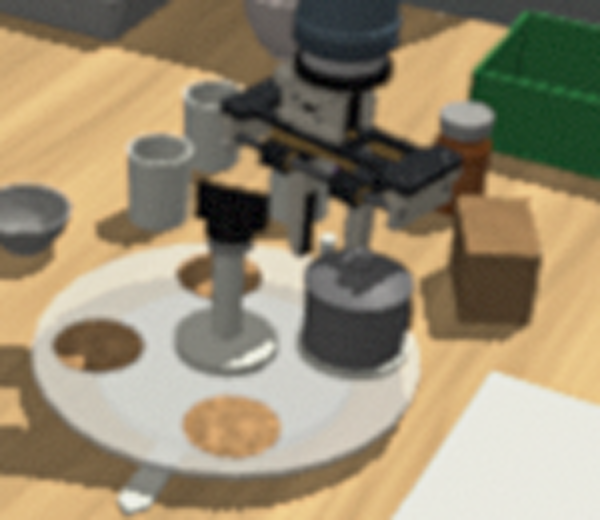

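The peg top at (321,268) is centred between the fingers. Closing, then working out the arc.

drive_tool:
  deltas:
    - [0,0,0,0,0,0,0]
    - [0,0,0,0,0,0,0]
    - [0,0,0,0,0,0,0]
    - [0,0,0,0,0,0,0]
    - [0,0,0,0,0,0,0]
    - [0,0,0,0,0,0,0]

```text
time_s: 11.37
tool_pos: [616.3, 187.8, 15.8]
ee_rot: [1.399, 1.074, -1.398]
force: [-1.1, -0.2, 2.6]
opening: 13.6
```

```bash
cat > arc.py <<'E'
from meas import *
import sys
C=np.array([584.8,72.8]); dth=float(sys.argv[1]); n=int(sys.argv[2])
p,r,o=pose(); print(p,o["force"],o["opening"],o["joint_positions"])
d=p[:2]-C; th0=np.arctan2(d[1],d[0]); rad=np.hypot(*d); print("rad",rad,"th",np.degrees(th0))
yaw=np.arctan2(*r.as_matrix()[1::-1,1]); 
for i in range(1,n+1):
    a=th0-i*dth
    D=delta([C[0]+rad*np.cos(a),C[1]+rad*np.sin(a),p[2]],down(yaw-i*dth))
    print(np.round(D,2).tolist())
E
python3 arc.py 0.1 10
```

```text
[616.3 187.8  15.8] [-1.1 -0.2  2.6] 13.610682154193436 [0.1 0.6 1.5 0.  1.1 0.4]
rad 119.2175626062682 th 74.67279586041154
[0.01, 11.9, 0.67, 0.1, -0.0, -0.0]
[0.02, 23.67, 2.53, 0.2, -0.0, -0.0]
[0.02, 35.2, 5.55, 0.3, -0.0, -0.0]
[0.03, 46.36, 9.71, 0.4, -0.0, -0.0]
[0.03, 57.06, 14.96, 0.5, -0.0, -0.0]
[0.04, 67.18, 21.26, 0.6, -0.0, -0.0]
[0.04, 76.62, 28.53, 0.7, -0.0, -0.0]
[0.04, 85.29, 36.71, 0.8, -0.0, -0.0]
[0.05, 93.09, 45.71, 0.9, -0.0, -0.0]
[0.05, 99.96, 55.45, 1.0, -0.0, -0.0]
```

drive_tool:
  deltas:
    - [0,0,11.9,0.7,0.1,0,0]
    - [0,0,23.7,2.5,0.2,0,0]
    - [0,0,35.2,5.5,0.3,0,0]
    - [0,0,46.4,9.7,0.4,0,0]
    - [0,0,57.1,15,0.5,0,0]
    - [0,0,67.2,21.3,0.6,0,0]
    - [0,0,76.6,28.5,0.7,0,0]
    - [0,0,85.3,36.7,0.8,0,0]
    - [0,0,93.1,45.7,0.9,0,0]
    - [0,0,100,55.5,1.0,0,0]

```text
time_s: 12.2
tool_pos: [699.0, 108.0, 15.8]
ee_rot: [2.058, 0.316, -2.056]
force: [-2.0, 0.8, 3.8]
opening: 13.3
```

```bash
python3 arc.py 0.1 10|head -3; python3 -c "
from meas import *
for x in cork()[1]: print(x)
snap('top','t12',(220,110,380,250),4)"
```

```text
[699.  108.   15.8] [-2.   0.8  3.8] 13.263463597975823 [-0.   0.7  1.3  0.   1.2  1.3]
rad 119.47621941382961 th 17.137204954557586
[0.0, 11.92, 0.67, 0.1, -0.0, -0.0]
(np.int32(484), array([257.7, 160.1]), array([631.8, 161.1]))
(np.int32(799), array([255. , 197.8]), array([527.9, 165.5]))
(np.int32(478), array([320.3, 195.2]), array([539.2, -13.3]))
```

View pics/t12.png

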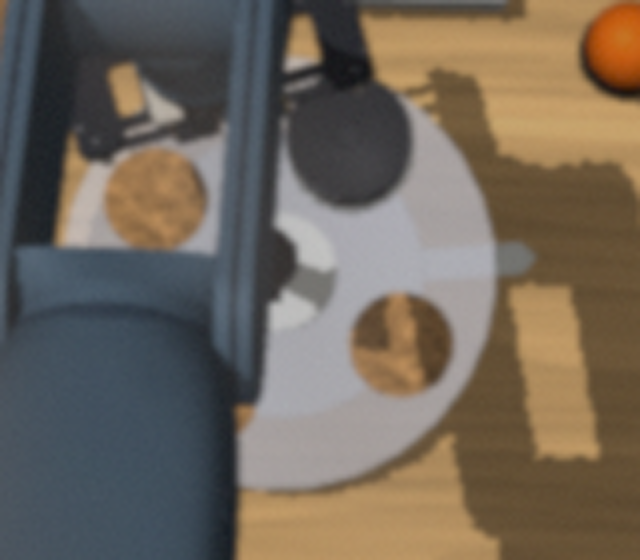

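drive_tool:
  deltas:
    - [0,0,11.9,0.7,0.1,0,0]
    - [0,0,23.7,2.5,0.2,0,0]
    - [0,0,35.2,5.5,0.3,0,0]
    - [0,0,46.4,9.7,0.4,0,0]
    - [0,0,57.1,15,0.5,0,0]
    - [0,0,67.2,21.3,0.6,0,0]
    - [0,0,76.6,28.5,0.7,0,0]
    - [0,0,85.3,36.7,0.8,0,0]
    - [0,0,93.1,45.7,0.9,0,0]
    - [0,0,100,55.5,1.0,0,0]

```text
time_s: 13.13
tool_pos: [676.7, -3.8, 15.8]
ee_rot: [-1.823, 0.655, 1.819]
force: [-0.1, 0.2, 1.9]
opening: 13.4
```

drive_tool:
  deltas:
    - [0,0,0,0,0,0,0]
    - [0,0,0,0,0,0,0]
    - [0,0,0,0,0,0,0]
    - [0,0,0,0,0,0,0]

```text
time_s: 13.47
tool_pos: [677.0, -3.4, 15.8]
ee_rot: [-1.826, 0.652, 1.822]
force: [0.7, -2.4, 4.2]
opening: 13.4
```

```bash
python3 arc.py 0.1 1; python3 -c "
from meas import *
for x in cork()[1]: print(x)
snap('top','t13',(220,110,380,250),4)"
```

```text
[677.   -3.4  15.8] [ 0.7 -2.4  4.2] 13.413546105548502 [-0.2  0.6  1.4 -0.   1.1  2.1]
rad 119.64156161465363 th -39.578614749398525
[-0.01, 11.94, 0.65, 0.1, -0.0, 0.0]
(np.int32(472), array([252.6, 179.8]), array([577. , 173.6]))
```

View pics/t13.png

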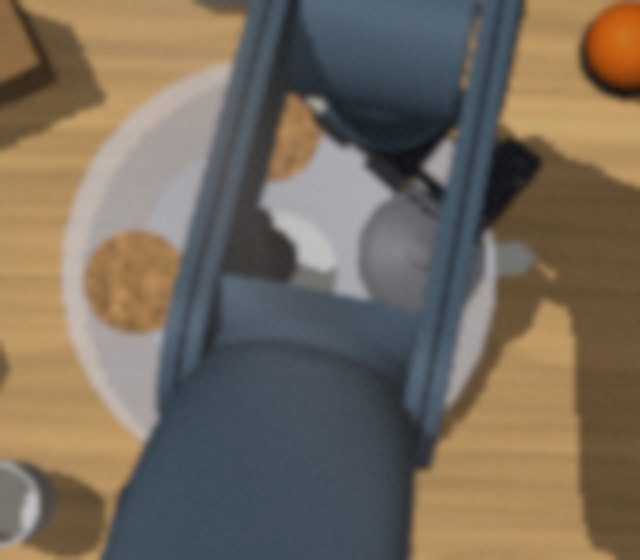

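Place b is at (577,174), so the pot stands at −85.1°, which matches the pointer. Release and rise.

drive_tool:
  deltas:
    - [40,0,0,0,0,0,0]
    - [40,0,0,0,0,0,0]
    - [40,0,0,0,0,0,0]
    - [40,0,0,0,0,0,0]
    - [40,-20,0,0,0,0,0]
    - [40,-60,0,0,0,0,0]
    - [40,-100,0,0,0,0,0]
    - [40,-140,0,0,0,0,0]
    - [40,-174,0,0,0,0,0]
    - [40,-174,0,0,0,0,0]

```text
time_s: 14.4
tool_pos: [679.9, -4.3, 198.3]
ee_rot: [-1.834, 0.652, 1.808]
force: [1.0, 0.4, 0.9]
opening: 39.9
```

```bash
python3 - <<'E'
from meas import *
p,r,o=pose();print(p, delta([585,72.8,188],down(np.radians(-81.3))))
snap("wrist","w14")
E
```

```text
[679.9  -4.3 198.3] [  8.9   1.  122.3  -0.8  -0.    0. ]
```

View pics/w14.png

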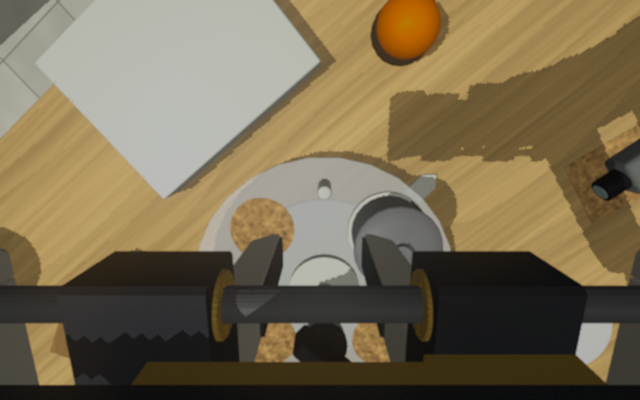

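Peg stands free at (324,190) and the pot spot is by the pointer at (425,188). Moving over the lock.

drive_tool:
  deltas:
    - [40,8,1,30,-0.1,0,0]
    - [40,8,1,60,-0.2,0,0]
    - [40,8,1,90,-0.3,0,0]
    - [40,8,1,110,-0.4,0,0]
    - [40,8,1,122,-0.5,0,0]
    - [40,8,1,122,-0.6,0,0]
    - [40,8,1,122,-0.7,0,0]
    - [40,8,1,122,-0.76,0,0]
    - [40,8,1,122,-0.76,0,0]

```text
time_s: 15.2
tool_pos: [579.9, 73.4, 179.5]
ee_rot: [2.181, 0.08, -2.188]
force: [0.3, 0.3, -0.7]
opening: 40.1
```

```bash
python3 - <<'E'
from meas import *
p,r,o=pose();print(p, delta([585,72.8,118],down(np.radians(-81.3))))
snap("wrist","w15")
E
```

```text
[579.9  73.4 179.5] [61.5  1.  -5.2 -0.1  0.   0. ]
```

View pics/w15.png

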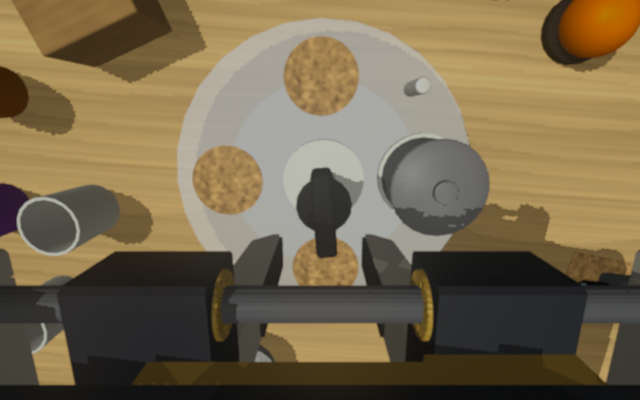

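The bar runs from (321,170) to (326,257), so I need about 0.08 rad more turn. Then down and close.

drive_tool:
  deltas:
    - [40,0,1,-5,-0.08,0,0]
    - [40,0,1,-5,-0.08,0,0]
    - [40,20,1,-5,-0.08,0,0]
    - [40,40,1,-5,-0.08,0,0]
    - [40,60,1,-5,-0.08,0,0]
    - [0,61,1,-5,-0.08,0,0]
    - [0,61,1,-5,-0.08,0,0]
    - [0,61,1,-5,-0.08,0,0]
    - [0,61,1,-5,-0.08,0,0]
    - [0,61,1,-5,-0.08,0,0]

```text
time_s: 16.08
tool_pos: [587.2, 72.8, 121.7]
ee_rot: [2.147, 0.161, -2.141]
force: [-0.9, 1.5, 2.1]
opening: 14.0
```

```bash
python3 - <<'E'
from meas import *
snap("wrist","w16")
p,r,o=pose();print(p,o["force"],o["torque"],o["opening"],np.degrees(np.arctan2(*r.as_matrix()[1::-1,1])))
E
```

```text
[587.2  72.8 121.6] [-0.2  0.9  2. ] [ 0.2  0.1 -0.1] 13.763013148716578 -81.44587511872805
```

View pics/w16.png

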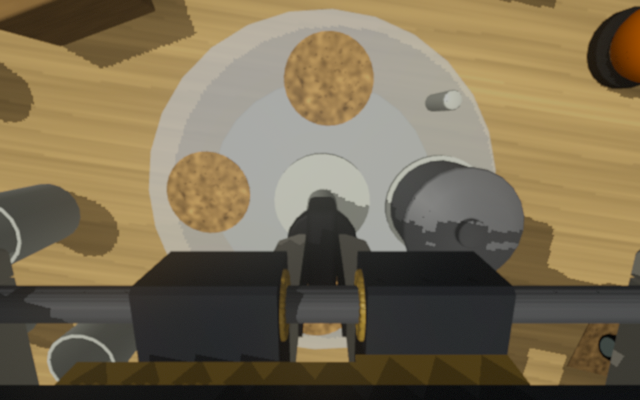

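drive_tool:
  deltas:
    - [0,0,0,0,-0.1,0,0]
    - [0,0.3,0,0,-0.2,0,0]
    - [0,0.5,0,0,-0.3,0,0]
    - [0,0.6,0,0,-0.4,0,0]
    - [0,0.8,0,0,-0.5,0,0]
    - [0,0.9,0,0,-0.6,0,0]
    - [0,1,0,0,-0.7,0,0]
    - [0,1.2,0,0,-0.8,0,0]
    - [0,1.4,0,0,-0.9,0,0]
    - [0,1.5,0,0,-1.0,0,0]

```text
time_s: 16.97
tool_pos: [586.1, 74.2, 120.1]
ee_rot: [1.511, 0.985, -1.507]
force: [-3.5, 6.6, 4.1]
opening: 13.3
```

drive_tool:
  deltas:
    - [0,0,0,0,-0.1,0,0]
    - [0,0.3,0,0,-0.2,0,0]
    - [0,0.5,0,0,-0.3,0,0]
    - [0,0.6,0,0,-0.4,0,0]
    - [0,0.8,0,0,-0.5,0,0]
    - [0,0.9,0,0,-0.6,0,0]
    - [0,1,0,0,-0.7,0,0]
    - [0,1.2,0,0,-0.8,0,0]
    - [0,1.4,0,0,-0.9,0,0]
    - [0,1.5,0,0,-1.0,0,0]

```text
time_s: 17.8
tool_pos: [584.3, 74.1, 118.5]
ee_rot: [0.77, 1.434, -0.769]
force: [-7.7, 4.5, 7.4]
opening: 13.7
```

drive_tool:
  deltas:
    - [0,0,0,0,-0.1,0,0]
    - [0,0.3,0,0,-0.2,0,0]
    - [0,0.5,0,0,-0.3,0,0]
    - [0,0.6,0,0,-0.4,0,0]
    - [0,0.8,0,0,-0.5,0,0]
    - [0,0.9,0,0,-0.6,0,0]
    - [0,1,0,0,-0.7,0,0]
    - [0,1.2,0,0,-0.8,0,0]
    - [0,1.4,0,0,-0.88,0,0]

```text
time_s: 18.55
tool_pos: [583.5, 72.8, 117.1]
ee_rot: [0.084, 1.574, -0.084]
force: [-10.2, 0.3, 9.3]
opening: 13.4
```

```bash
python3 - <<'E'
from meas import *
snap("wrist","w17")
p,r,o=pose();print(p,o["force"],o["torque"],o["opening"],np.degrees(np.arctan2(*r.as_matrix()[1::-1,1])))
E
```

```text
[583.4  72.8 117.1] [-10.4   1.4   9.4] [0.3 1.9 0. ] 13.5914260045726 84.13652790226372
```

View pics/w17.png

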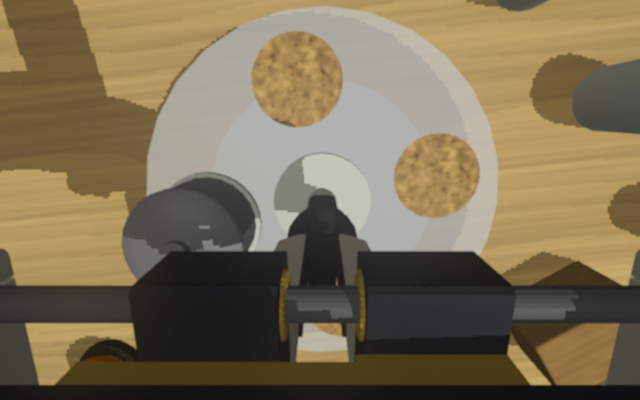

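drive_tool:
  deltas:
    - [0,0,0,0,-0.05,0,0]
    - [0,0,0,0,-0.08,0,0]
    - [0,0,0,0,-0.08,0,0]
    - [0,0,0,0,-0.08,0,0]
    - [0,0,0,0,-0.08,0,0]

```text
time_s: 19.02
tool_pos: [583.4, 72.7, 117.0]
ee_rot: [0.025, 1.575, -0.025]
force: [-9.6, -0.3, 8.5]
opening: 13.3
```

```bash
python3 - <<'E'
from meas import *
p,r,o=pose();print(p,o["force"],o["torque"],o["opening"],np.degrees(np.arctan2(*r.as_matrix()[1::-1,1])))
E
```

```text
[583.4  72.7 117. ] [-9.6 -0.3  8.5] [ 0.2  1.8 -0. ] 13.264138882406467 88.1916069829368
```

drive_tool:
  deltas:
    - [0,0,0,0,-0.05,0,0]
    - [0,0,0,0,-0.1,0,0]
    - [0,0,0,0,-0.15,0,0]
    - [0,0,0,0,-0.15,0,0]
    - [0,0,0,0,-0.15,0,0]

```text
time_s: 19.43
tool_pos: [583.4, 72.4, 116.8]
ee_rot: [-0.092, 1.574, 0.093]
force: [-9.4, 0.3, 7.1]
opening: 13.5
```

```bash
python3 - <<'E'
from meas import *
snap("wrist","w18")
p,r,o=pose();print(p,o["force"],np.round(o["torque"],3),o["opening"],np.degrees(np.arctan2(*r.as_matrix()[1::-1,1])))
for n in [cork()[1]]: print(n)
E
```

```text
[583.4  72.4 116.8] [-9.6 -0.8  6.9] [ 0.   1.8 -0.4] 14.01673043332893 96.73641337004648
[]
```

View pics/w18.png

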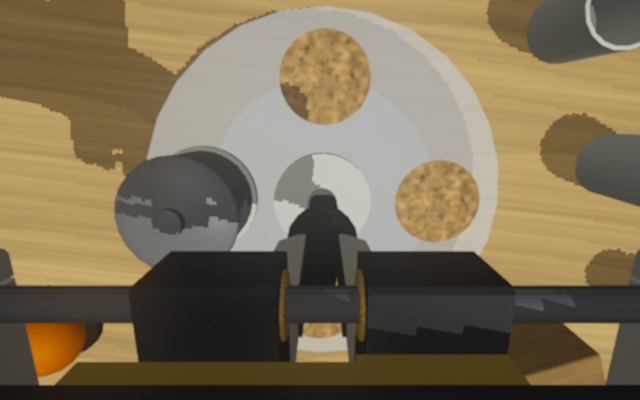

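The torque jumped to −0.4 N m, so the lock is at its stop. Release and rise.

drive_tool:
  deltas:
    - [0,0,0,0,0.05,0,0]
    - [40,0,0,0,0.05,0,0]
    - [40,0,0,0,0.05,0,0]
    - [40,0,0,0,0.05,0,0]
    - [40,0,0,0,0.05,0,0]
    - [40,-20,0,0,0.05,0,0]
    - [40,-50,0,0,0.05,0,0]
    - [40,-70,0,0,0.05,0,0]
    - [40,-70,0,0,0.05,0,0]
    - [40,-70,0,0,0.05,0,0]

```text
time_s: 20.37
tool_pos: [587.4, 72.3, 187.0]
ee_rot: [-0.054, 1.567, 0.053]
force: [-0.9, 0.1, -0.6]
opening: 39.9
```

```bash
python3 - <<'E'
from meas import *
snap("wrist","w19")
p,r,o=pose();print(p,o["force"],np.degrees(np.arctan2(*r.as_matrix()[1::-1,1])))
E
```

```text
[586.4  72.3 185.6] [-0.5 -0.3 -0.2] 93.91453467303818
```

View pics/w19.png

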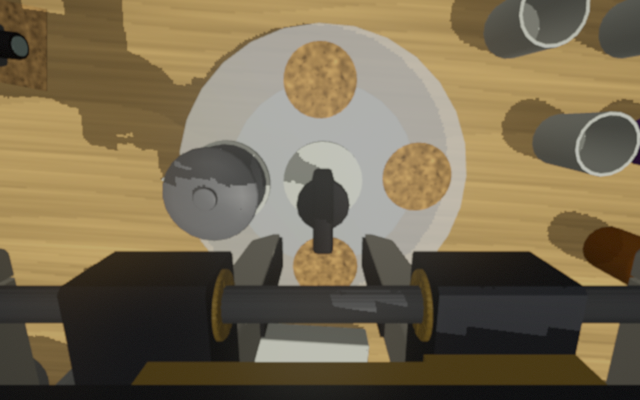

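```bash
python3 - <<'E'
from meas import *
P=viewer.camera_params("wrist")
b=p2w("wrist",(417,176.5),28,P);c=p2w("wrist",(320,79),28,P);print(b,c)
im=viewer.get_image("top")
def pl(): pass
C=np.array([585.5,73.7]); 
print(np.degrees(np.arctan2(*(b[:2]-C)[::-1])),np.degrees(np.arctan2(*(c[:2]-C)[::-1])))
# thermo delta prep
p,r,o=pose()
print(delta([466,-150,250],down(np.radians(93.9)))) 
snap("top","t19",(140,110,480,290),2)
E
```

```text
[573.2 171.1  28. ] [484.4  63.9  28. ]
97.18483010593447 -174.48924205789433
[ -65.1 -213.7 -134.7    0.    -0.    -0. ]
```

View pics/t19.png

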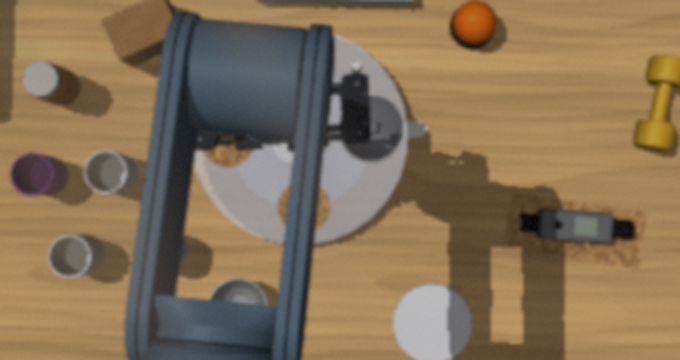

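The spot is still over the pointer within a few mm. Next I measure the thermometer (at (578,226) in this crop).

```bash
python3 - <<'E'
from meas import *
im=viewer.get_image("top")
x0,y0=385,195
cv2.imwrite("pics/th2.png",cv2.resize(im[y0:y0+60,x0:x0+85],None,fx=8,fy=8,interpolation=cv2.INTER_CUBIC)[:,:,::-1])
hsv=cv2.cvtColor(im,cv2.COLOR_RGB2HSV)
m=(hsv[...,1]<90); yy,xx=np.mgrid[:400,:640]
m&=(xx>x0)&(xx<x0+85)&(yy>y0)&(yy<y0+60)
n,l,s,ce=cv2.connectedComponentsWithStats(m.astype(np.uint8)); i=1+np.argmax(s[1:,4]); pts=np.argwhere(l==i)[:,::-1].astype(np.float32)
print(s[i],ce[i],cv2.minAreaRect(pts))
E
```

```text
[399 214  57  18 704] [427.6 222.6] ((427.0337829589844, 222.61163330078125), (56.482505798339844, 15.939847946166992), 4.969740867614746)
```

View pics/th2.png

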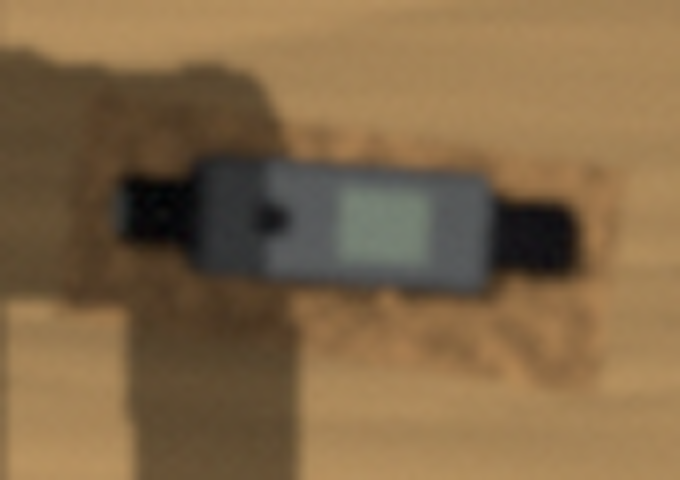

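The thermometer lies along the crop from the lens end (120,209) to the tail (577,238), with the body centred at about (343,224).

```bash
python3 - <<'E'
from meas import *
f=lambda a,b:(385+a/8-.5*7/8,195+b/8-.5*7/8)
a=p2w("top",f(120,209),25);b=p2w("top",f(577,238),25);c=p2w("top",f(343,224),34)
phi=np.degrees(np.arctan2(*(a-b)[1::-1]))
print(a,b,(a+b)/2,np.linalg.norm(a-b),c,phi)
rc=[p2w("top",f(*q),0) for q in((95,90),(620,165),(598,390),(65,305))]; print("rest",np.mean(rc,0),rc)
p,r,o=pose(); print(p,delta([c[0],c[1],190],down(np.radians(phi-90))), o["joint_positions"])
E
```

```text
[ 474.5 -232.2   25. ] [ 468.3 -388.5   25. ] [ 471.4 -310.3   25. ] 156.4714879463902 [ 471.3 -306.4   34. ] 87.73502697354013
rest [ 466.1 -314.8    0. ] [array([ 515.5, -227. ,    0. ]), array([ 493.6, -410.5,    0. ]), array([ 415.1, -403.9,    0. ]), array([ 440.2, -217.8,    0. ])]
[585.4  72.4 184.2] [  -5.5 -370.1 -139.7    1.7   -0.     0. ] [-0.1  0.3  1.4 -0.   1.4 -1.7]
```

drive_tool:
  deltas:
    - [70,-5,-37,-14,0.12,0,0]
    - [70,-5,-74,-28,0.24,0,0]
    - [70,-5,-111,-42,0.36,0,0]
    - [70,-5,-148,-56,0.48,0,0]
    - [70,-5,-185,-70,0.6,0,0]
    - [70,-5,-222,-84,0.72,0,0]
    - [70,-5,-259,-98,0.84,0,0]
    - [70,-5,-296,-112,0.96,0,0]
    - [70,-5,-333,-126,1.08,0,0]
    - [70,-5,-370,-140,1.2,0,0]

```text
time_s: 21.4
tool_pos: [470.5, -307.6, 189.7]
ee_rot: [0.885, 1.386, -0.884]
force: [0.6, 0.1, 0.4]
opening: 70.0
```

```bash
python3 - <<'E'
from meas import *
p,r,o=pose(); print(p,delta([471.3,-307.5,150],down(np.radians(-2.5))), o["joint_positions"])
E
```

```text
[ 470.5 -307.6  189.7] [39.7  0.8  0.3  0.5 -0.   0. ] [-0.8  0.3  1.5  0.   1.4 -1.2]
```

drive_tool:
  deltas:
    - [70,0,0,0,0.1,0,0]
    - [70,0,0,0,0.2,0,0]
    - [70,0,0,0,0.3,0,0]
    - [70,20,0,0,0.4,0,0]
    - [70,40,0,0,0.47,0,0]
    - [70,60,0,0,0.49,0,0]
    - [70,90,0,0,0.49,0,0]
    - [70,90,0,0,0.49,0,0]

```text
time_s: 22.07
tool_pos: [468.3, -303.0, 94.6]
ee_rot: [1.249, 1.197, -1.249]
force: [-0.1, 1.6, -1.5]
opening: 69.8
```

```bash
python3 - <<'E'
from meas import *
snap("wrist","w20")
p,r,o=pose(); print(p,np.degrees(np.arctan2(*r.as_matrix()[1::-1,1])), w2p("wrist",[471.3,-307.5,34]))
E
```

```text
[ 469.4 -304.    97.3] -2.9187167090126107 [325.6 209.2]
```

View pics/w20.png

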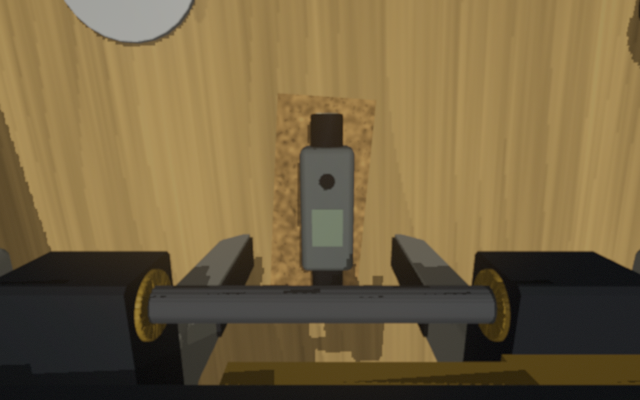

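The body centre is at (327,209), as predicted, and lined up with the tool. Going down.

drive_tool:
  deltas:
    - [70,25,2,4,0,0,0]
    - [70,55,2,4,0,0,0]
    - [70,80,2,4,0,0,0]
    - [70,100,2,4,0,0,0]
    - [70,110,2,4,0,0,0]
    - [70,115,2,4,0,0,0]
    - [70,115,2,4,0,0,0]

```text
time_s: 22.7
tool_pos: [473.8, -310.6, -14.1]
ee_rot: [1.247, 1.185, -1.247]
force: [-0.7, 0.5, 0.3]
opening: 70.0
```

```bash
python3 - <<'E'
from meas import *
snap("wrist","w21"); snap("scene","s21",(180,200,330,320),4)
p,r,o=pose(); print(p,o["force"])
E
```

```text
[ 474.6 -311.3  -12.8] [ 0.6 -0.2  0.6]
```

View pics/s21.png

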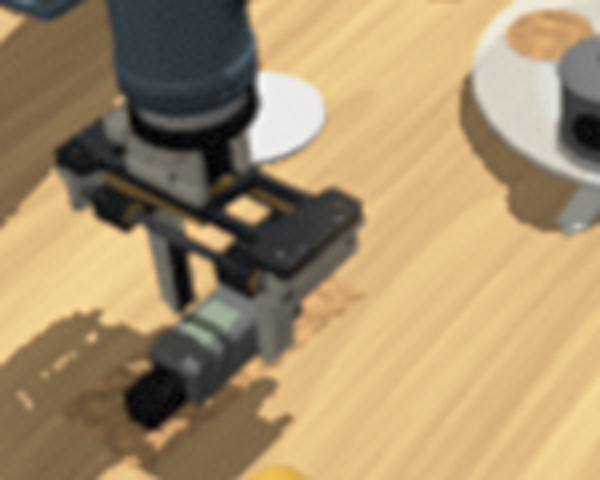

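View pics/w21.png

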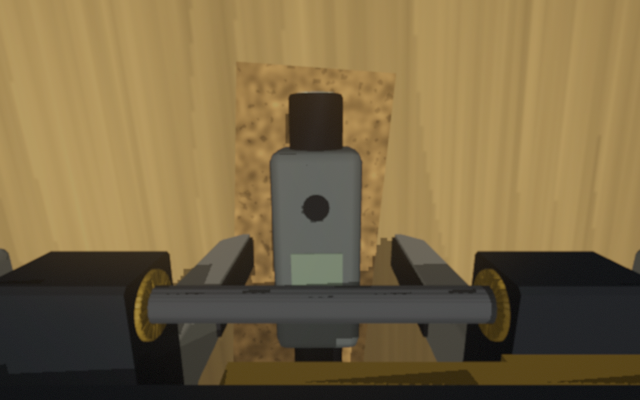

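drive_tool:
  deltas:
    - [70,3,-3,-3,0,0,0]
    - [70,6,-3,-3,0,0,0]
    - [70,7,-3,-3,0,0,0]
    - [70,7,-3,-3,0,0,0]

```text
time_s: 23.13
tool_pos: [470.7, -307.1, -21.0]
ee_rot: [1.247, 1.185, -1.247]
force: [-0.2, 0.3, 1.0]
opening: 69.9
```

drive_tool:
  deltas:
    - [0,0,0,0,0,0,0]
    - [0,0,0,0,0,0,0]
    - [0,0,0,0,0,0,0]
    - [0,0,0,0,0,0,0]
    - [0,0,0,0,0,0,0]
    - [0,0,0,0,0,0,0]

```text
time_s: 23.63
tool_pos: [470.9, -307.3, -21.1]
ee_rot: [1.247, 1.185, -1.247]
force: [0.3, -1.1, 0.2]
opening: 41.8
```

```bash
python3 - <<'E'
from meas import *
snap("wrist","w22"); snap("scene","s22",(180,200,330,320),4)
p,r,o=pose(); print(p,o["force"],o["opening"],np.degrees(np.arctan2(*r.as_matrix()[1::-1,1])))
E
```

```text
[ 470.9 -307.3  -21.1] [0.6 0.  0.4] 41.70297802463288 -2.922642108040047
```

View pics/w22.png

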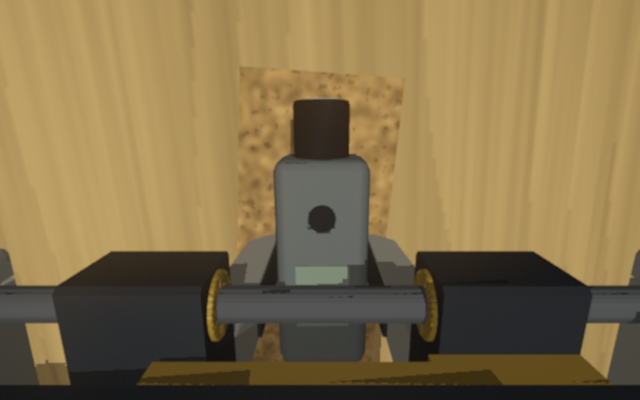

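View pics/s22.png

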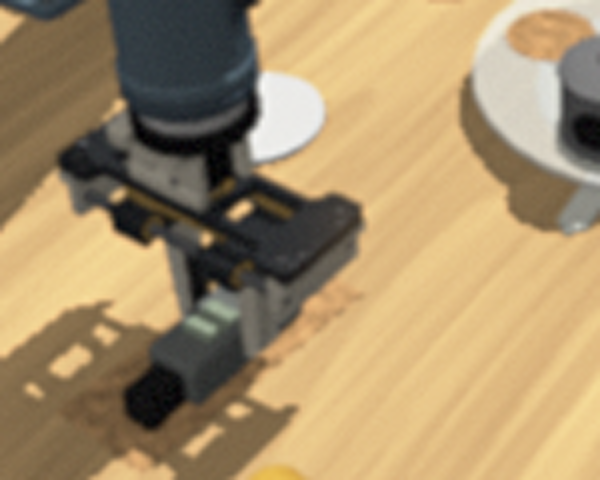

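Gripped at 41.7 mm, its width. Lifting it and working out the aim.

drive_tool:
  deltas:
    - [0,-10,0,0,0,0,0]
    - [0,-25,0,0,0,0,0]
    - [0,-40,0,0,0,0,0]
    - [0,-50,0,0,0,0,0]
    - [0,-50,0,0,0,0,0]
    - [0,-50,0,0,0,0,0]

```text
time_s: 24.23
tool_pos: [471.1, -307.6, 29.5]
ee_rot: [1.246, 1.183, -1.246]
force: [-0.0, 0.3, -0.8]
opening: 41.7
```

```bash
python3 - <<'E'
from meas import *
p,r,o=pose(); print(p,o["force"],o["opening"]); print(delta([613.7,-219.5,24],down(np.radians(5.1))))
snap("scene","s23",(180,180,400,320),3)
E
```

```text
[ 471.1 -307.6   29.5] [-0.   0.3 -0.8] 41.65932629220615
[  5.6 137.9 -95.3  -0.1   0.   -0. ]
```

View pics/s23.png

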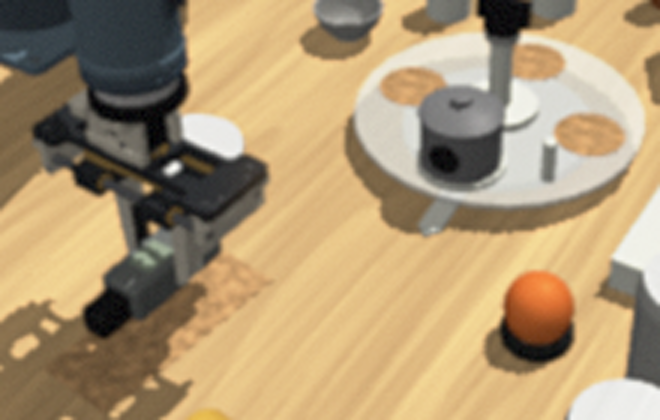

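Thermometer is lifted level, and the dark spot is visible at crop (441,160).

drive_tool:
  deltas:
    - [0,2,14,-10,0,0,0]
    - [0,4,35,-25,-0.02,0,0]
    - [0,5,60,-42,-0.05,0,0]
    - [0,5,85,-59,-0.08,0,0]
    - [0,5,110,-76,-0.11,0,0]
    - [0,5,128,-88,-0.13,0,0]
    - [0,5,136,-94,-0.14,0,0]
    - [0,5,138,-95,-0.14,0,0]
    - [0,5,138,-95,-0.14,0,0]

```text
time_s: 25.03
tool_pos: [612.7, -219.1, 22.8]
ee_rot: [1.143, 1.252, -1.144]
force: [-0.4, 0.2, -1.5]
opening: 41.8
```

```bash
python3 - <<'E'
from meas import *
p,r,o=pose(); print(p,o["force"],o["opening"]); print(delta([613.7,-219.5,24],down(np.radians(5.1))))
print((w2p("scene",[598.8,-64.7,62])-[240,150])*4)
snap("scene","s24",(240,150,400,290),4);snap("wrist","w24");snap("top","t24",(270,130,430,260),4)
E
```

```text
[ 612.7 -219.1   22.8] [-0.4  0.2 -1.5] 41.829585728144856
[-1.2  0.9  0.5  0.  -0.   0. ]
[351.  330.9]
```

View pics/s24.png

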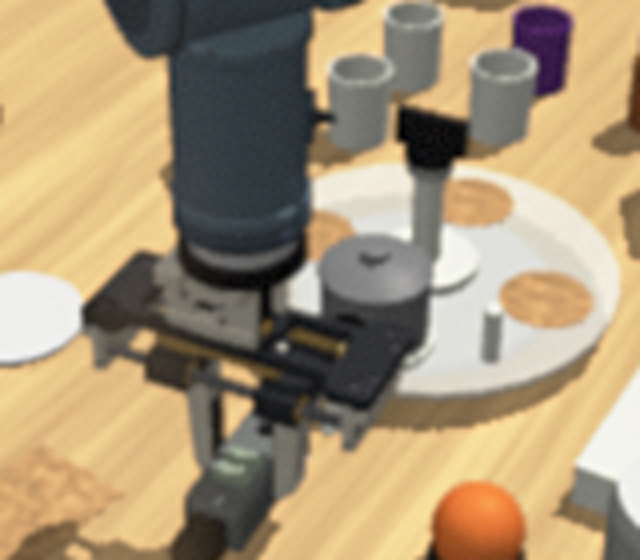

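View pics/w24.png

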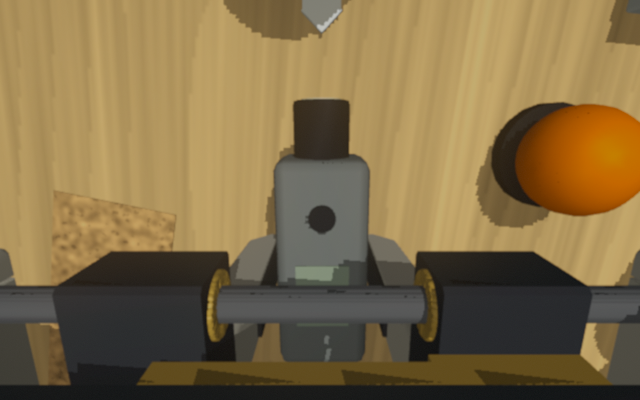

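View pics/t24.png

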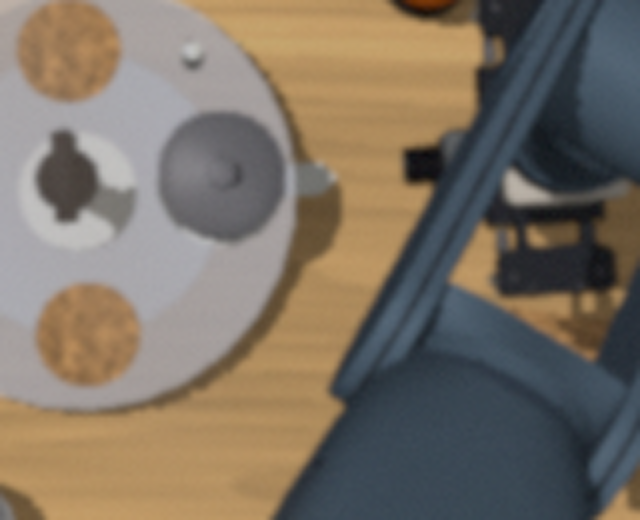

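```bash
python3 - <<'E'
from meas import *
f=lambda a,b:(270+a/4-.4,130+b/4-.4)
a=p2w("top",f(69,48),28)[:2];c=p2w("top",f(88,333),28)[:2]; C=(a+c)/2; d=(a-c)/np.linalg.norm(a-c)
ang=np.arctan2(d[1],d[0])-np.pi/2; print(a,c,C,np.linalg.norm(a-c),np.degrees(ang))
n=np.array([np.cos(ang),np.sin(ang)]); spot=C+139*n; print("spot",spot)
L=p2w("top",f(407,164),62);print("lens px",L)
p,r,o=pose(); lx=r.as_matrix()@np.array([0,0,-1.]); print("lens kin",p+75.5*lx,lx, "off line",np.cross(lx[:2],spot-(p+75.5*lx)[:2]), "dist",lx[:2]@(spot-(p+75.5*lx)[:2]))
tip=p2w("top",(353.3,174.3),1); print(np.degrees(np.arctan2(*(tip[:2]-C)[::-1])))
E
```

```text
[684.7  82.2] [488.9  64.1] [586.8  73.2] 196.6232799552374 -84.70188139123898
spot [599.6 -65.3]
lens px [ 606.8 -148.2   62. ]
lens kin [ 605.5 -145.    23.5] [-0.1  1.   0. ] off line -1.1133490076843024 dist 79.97707370464754
-85.43497656691791<stdin>:7: DeprecationWarning: Arrays of 2-dimensional vectors are deprecated. Use arrays of 3-dimensional vectors instead. (deprecated in NumPy 2.0)
```

The aim is 80 mm from the spot, 1 mm off line, at about 61 mm height. Holding for 2.5 s.

drive_tool:
  deltas:
    - [0,0,0,0,0,0,0]
    - [0,0,0,0,0,0,0]
    - [0,0,0,0,0,0,0]
    - [0,0,0,0,0,0,0]
    - [0,0,0,0,0,0,0]
    - [0,0,0,0,0,0,0]
    - [0,0,0,0,0,0,0]
    - [0,0,0,0,0,0,0]
    - [0,0,0,0,0,0,0]
    - [0,0,0,0,0,0,0]

```text
time_s: 26.02
tool_pos: [613.5, -219.3, 23.8]
ee_rot: [1.143, 1.25, -1.143]
force: [-0.6, 0.0, -1.0]
opening: 41.9
```

drive_tool:
  deltas:
    - [0,0,0,0,0,0,0]
    - [0,0,0,0,0,0,0]
    - [0,0,0,0,0,0,0]
    - [0,0,0,0,0,0,0]
    - [0,0,0,0,0,0,0]
    - [0,0,0,0,0,0,0]
    - [0,0,0,0,0,0,0]
    - [0,0,0,0,0,0,0]
    - [0,0,0,0,0,0,0]
    - [0,0,0,0,0,0,0]

```text
time_s: 26.85
tool_pos: [613.5, -219.5, 23.9]
ee_rot: [1.143, 1.25, -1.143]
force: [-0.6, -1.1, -1.0]
opening: 41.6
```

drive_tool:
  deltas:
    - [0,0,0,0,0,0,0]
    - [0,0,0,0,0,0,0]
    - [0,0,0,0,0,0,0]
    - [0,0,0,0,0,0,0]
    - [0,0,0,0,0,0,0]
    - [0,0,0,0,0,0,0]
    - [0,0,0,0,0,0,0]
    - [0,0,0,0,0,0,0]
    - [0,0,0,0,0,0,0]
    - [0,0,0,0,0,0,0]

```text
time_s: 27.68
tool_pos: [613.5, -219.5, 23.9]
ee_rot: [1.143, 1.25, -1.143]
force: [0.1, -0.2, -1.6]
opening: 41.7
```

```bash
python3 - <<'E'
from meas import *
p,r,o=pose(); print(p,o["force"],o["opening"]); print(delta([470,-308,29],down(np.radians(-3.5))))
print(delta([470,-308,29],down(np.radians(-3.5)))-delta([470,-308,-21],down(np.radians(-3.5))))
E
```

```text
[ 613.5 -219.5   23.9] [ 0.1 -0.2 -1.6] 41.671285104424136
[  -5.1 -150.8   75.4    0.2    0.    -0. ]
[-50.   0.   0.   0.   0.   0.]
```

drive_tool:
  deltas:
    - [0,-5,-15,7,0,0,0]
    - [0,-5,-40,20,0.03,0,0]
    - [0,-5,-70,35,0.06,0,0]
    - [0,-5,-100,50,0.09,0,0]
    - [0,-5,-128,64,0.12,0,0]
    - [0,-5,-146,73,0.15,0,0]
    - [0,-5,-151,75.4,0.15,0,0]
    - [0,-5,-151,75.4,0.15,0,0]
    - [0,-5,-151,75.4,0.15,0,0]

```text
time_s: 28.43
tool_pos: [470.4, -308.1, 29.1]
ee_rot: [1.254, 1.179, -1.254]
force: [1.1, -0.3, -1.0]
opening: 41.7
```

```bash
python3 - <<'E'
from meas import *
p,r,o=pose(); print(p,o["force"],o["opening"]); print(delta([470,-308,-20.6],down(np.radians(-3))))
snap("wrist","w26")
E
```

```text
[ 470.4 -308.1   29.1] [ 1.1 -0.3 -1. ] 41.73028526852231
[49.7 -0.4 -0.1 -0.   0.  -0. ]
```

View pics/w26.png

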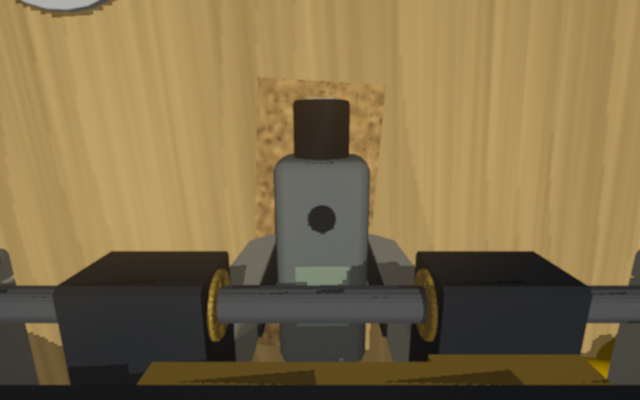

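Held over the rest, lined up with it. Lowering and releasing, opening only to 60 mm.

drive_tool:
  deltas:
    - [0,15,0,0,0,0,0]
    - [0,30,0,0,0,0,0]
    - [0,40,0,0,0,0,0]
    - [0,46,0,0,0,0,0]
    - [0,49,0,0,0,0,0]
    - [0,49.5,0,0,0,0,0]
    - [0,49.5,0,0,0,0,0]

```text
time_s: 29.07
tool_pos: [470.3, -307.9, -20.5]
ee_rot: [1.253, 1.18, -1.253]
force: [-0.2, 0.3, -0.8]
opening: 41.6
```

drive_tool:
  deltas:
    - [62,0,0,0,0,0,0]
    - [62,0,0,0,0,0,0]
    - [62,0,0,0,0,0,0]
    - [62,0,0,0,0,0,0]
    - [62,-30,0,0,0,0,0]
    - [62,-70,0,0,0,0,0]
    - [62,-110,0,0,0,0,0]
    - [62,-150,0,0,0,0,0]
    - [62,-190,0,0,0,0,0]
    - [62,-190,0,0,0,0,0]

```text
time_s: 29.9
tool_pos: [473.4, -311.4, 178.6]
ee_rot: [1.251, 1.164, -1.25]
force: [1.5, -1.6, 1.3]
opening: 62.3
```

```bash
python3 - <<'E'
from meas import *
p,r,o=pose(); print(p,o["force"],o["opening"])
snap("wrist","w27")
im=snap("top","t27",(140,110,400,290),3)
E
```

```text
[ 473.4 -311.4  178.6] [ 1.5 -1.6  1.3] 62.281415878494585
```

View pics/w27.png

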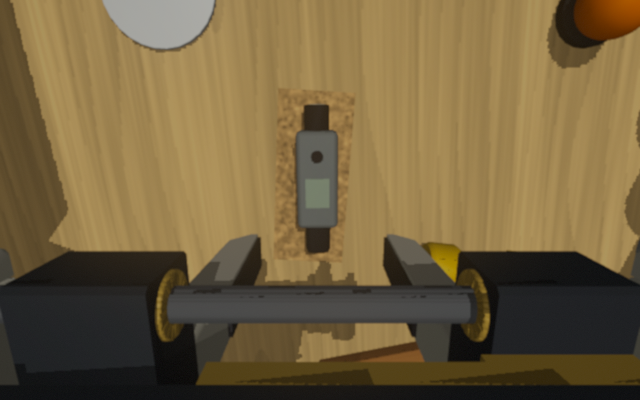

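View pics/t27.png

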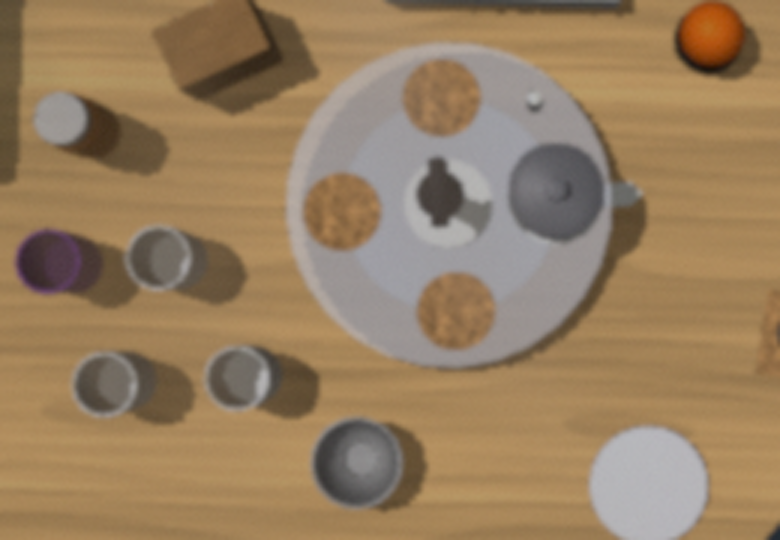

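The thermometer lies on its rest (lens end (316,115), tail (317,245)). The top view shows the carousel set: pot at (555,190) over the pointer, bar tight. Cup rims in the crop are at (160,258), (107,383) and (239,378).

```bash
python3 - <<'E'
from meas import *
f=lambda a,b:(140+a/3-.33,110+b/3-.33)
for n,q in dict(A=(160,258),B=(107,384),D=(240,379),purple=(49,262)).items(): print(n,p2w("top",f(*q),70))
q=p2w("top",f(240,379),70)
print(delta([q[0],q[1],150],down(np.radians(95.3))))
E
```

```text
A [528.3 324.4  70. ]
B [416.  367.5  70. ]
D [423.2 250.2  70. ]
purple [522.4 422.7  70. ]
[  19.5  -81.6 -555.2   -1.7    0.     0. ]
```

drive_tool:
  deltas:
    - [75,0,-6,-38,-0.12,0,0]
    - [75,0,-12,-76,-0.24,0,0]
    - [75,0,-18,-114,-0.36,0,0]
    - [75,0,-24,-152,-0.48,0,0]
    - [75,0,-30,-190,-0.6,0,0]
    - [75,0,-36,-228,-0.72,0,0]
    - [75,0,-42,-266,-0.84,0,0]
    - [75,0,-47,-304,-0.96,0,0]
    - [75,0,-52,-342,-1.08,0,0]
    - [75,0,-57,-380,-1.2,0,0]

```text
time_s: 30.83
tool_pos: [434.1, 76.6, 167.5]
ee_rot: [0.334, 1.548, -0.335]
force: [1.1, 0.4, 0.4]
opening: 75.1
```

```bash
python3 - <<'E'
from meas import *
p,r,o=pose(); print(p); print(delta([423.2,250.2,150],down(np.radians(95.3))))
E
```

```text
[434.1  76.6 167.5]
[ 17.6 153.6 -81.6  -0.5  -0.    0. ]
```

drive_tool:
  deltas:
    - [75,0,30,-16,-0.1,0,0]
    - [75,0,65,-34,-0.2,0,0]
    - [75,5,100,-52,-0.3,0,0]
    - [75,10,130,-68,-0.4,0,0]
    - [75,15,150,-80,-0.5,0,0]
    - [75,17,154,-82,-0.52,0,0]
    - [75,17,154,-82,-0.52,0,0]
    - [75,17,154,-82,-0.52,0,0]
    - [75,17,154,-82,-0.52,0,0]

```text
time_s: 31.58
tool_pos: [426.0, 247.6, 151.9]
ee_rot: [-0.068, 1.571, 0.066]
force: [-0.2, -0.4, 0.3]
opening: 74.6
```

```bash
python3 - <<'E'
from meas import *
p,r,o=pose(); print(p,np.degrees(np.arctan2(*r.as_matrix()[1::-1,1]))); 
snap("wrist","w28")
E
```

```text
[426.  247.6 151.9] 94.89187259197905
```

View pics/w28.png

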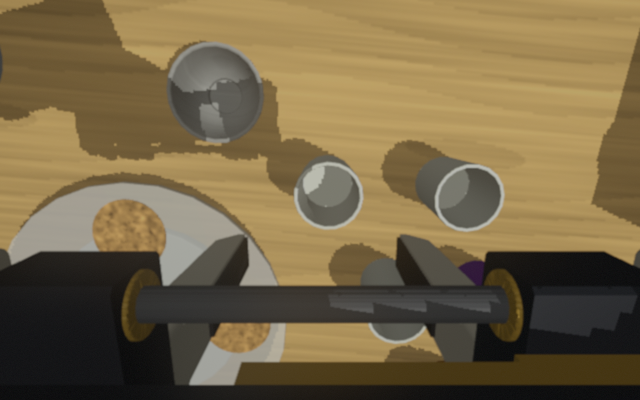

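Rim of the target cup at (328,195), width 68 px. The other white cups are at (469,198) and (395,310), with purple behind them.

```bash
python3 - <<'E'
from meas import *
P=viewer.camera_params("wrist")
print(p2w("wrist",(328,195),70,P),p2w("wrist",(469,198),70,P), p2w("wrist",(294,195),70,P)-p2w("wrist",(362,195),70,P))
q=p2w("wrist",(328,195),70,P); print(delta([q[0],q[1],5],down(np.radians(95.3))))
E
```

```text
[422.2 252.8  70. ] [414.7 370.2  70. ] [  4.9 -56.4   0. ]
[147.2   5.6  -3.5  -0.   -0.    0. ]
```

drive_tool:
  deltas:
    - [78,0,4.5,-3,0,0,0]
    - [78,30,4.5,-3,0,0,0]
    - [78,60,4.5,-3,0,0,0]
    - [78,90,4.5,-3,0,0,0]
    - [78,115,4.5,-3,0,0,0]
    - [78,132,4.5,-3,0,0,0]
    - [78,142,4.5,-3,0,0,0]
    - [78,145,4.5,-3,0,0,0]
    - [78,145,4.5,-3,0,0,0]

```text
time_s: 32.38
tool_pos: [422.7, 252.9, 7.3]
ee_rot: [-0.069, 1.57, 0.068]
force: [-0.1, 0.2, 0.5]
opening: 77.9
```

```bash
python3 - <<'E'
from meas import *
p,r,o=pose(); print(p,o["force"]); 
snap("wrist","w29"); snap("scene","s29",(280,110,400,210),5)
E
```

```text
[422.7 252.9   7.3] [-0.1  0.2  0.5]
```

View pics/w29.png

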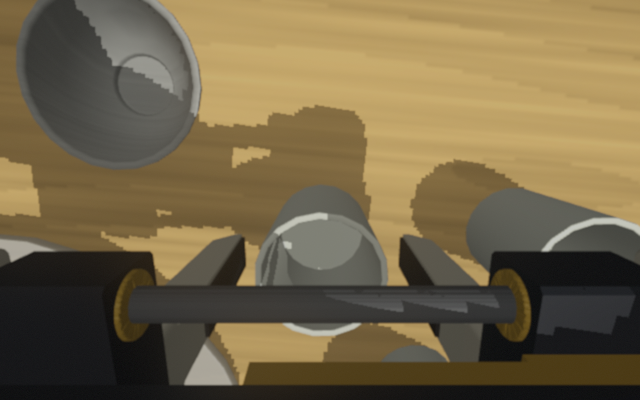

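View pics/s29.png

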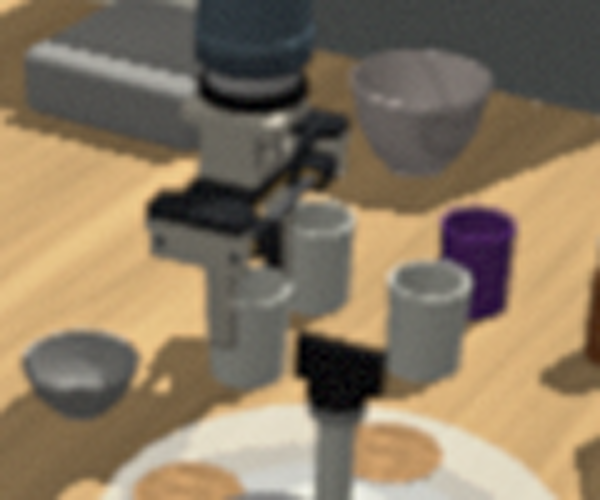

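The rim is centred at (321,273) between the fingers, and the tips are about mid-height on the cup. Close and lift.

```bash
python3 - <<'E'
from meas import *
p,r,o=pose(); print(w2p("wrist",[p[0],p[1],70]),p2w("wrist",(321,273),70))
E
```

```text
[321.2 275.8] [422.4 253.2  70. ]
```

drive_tool:
  deltas:
    - [0,0,0,0,0,0,0]
    - [0,0,0,0,0,0,0]
    - [0,0,0,0,0,0,0]
    - [0,0,0,0,0,0,0]
    - [0,0,0,0,0,0,0]
    - [0,0,0,0,0,0,0]

```text
time_s: 32.98
tool_pos: [423.2, 253.3, 7.9]
ee_rot: [-0.069, 1.569, 0.069]
force: [-0.2, -1.2, 5.3]
opening: 57.3
```

drive_tool:
  deltas:
    - [0,-20,0,0,0,0,0]
    - [0,-50,0,0,0,0,0]
    - [0,-85,0,0,0,0,0]
    - [0,-120,0,0,0,0,0]
    - [0,-150,0,0,0,0,0]
    - [0,-175,0,0,0,0,0]
    - [0,-190,0,0,0,0,0]
    - [0,-195,0,0,0,0,0]
    - [0,-195,0,0,0,0,0]

```text
time_s: 33.73
tool_pos: [423.2, 253.5, 203.3]
ee_rot: [-0.069, 1.568, 0.07]
force: [0.4, 0.4, -2.2]
opening: 57.1
```

```bash
python3 - <<'E'
from meas import *
p,r,o=pose(); print(p,o["opening"],o["force"]); print(delta([683.6,82.2,203],down(np.radians(95.3)))); snap("scene","s30",(240,40,440,240),3)
E
```

```text
[423.2 253.5 203.3] 57.08669606384407 [ 0.4  0.4 -2.2]
[   0.7 -193.6  244.3   -0.     0.    -0. ]
```

View pics/s30.png

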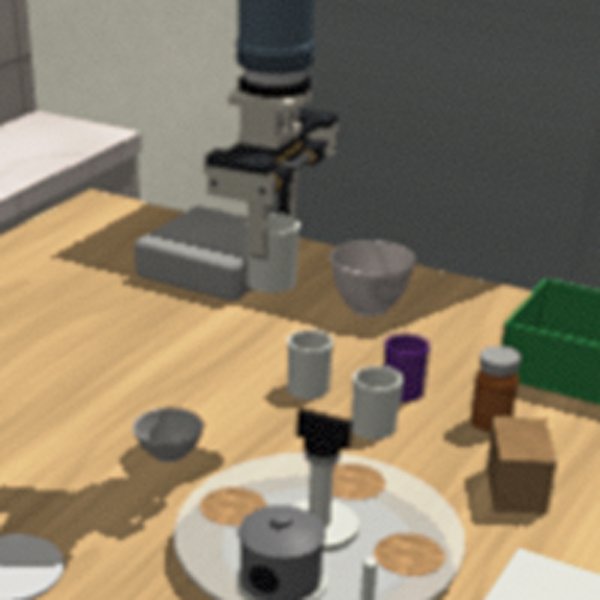

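Cup held upright at (272,250). Carrying it to place a.

drive_tool:
  deltas:
    - [0,0,-18,23,0,0,0]
    - [0,0,-42,53,0,0,0]
    - [0,0,-67,84,0,0,0]
    - [0,0,-92,116,0,0,0]
    - [0,0,-117,147,0,0,0]
    - [0,0,-142,178,0,0,0]
    - [0,0,-165,208,0,0,0]
    - [0,0,-185,233,0,0,0]
    - [0,0,-193,244,0,0,0]
    - [0,0,-193,244,0,0,0]

```text
time_s: 34.62
tool_pos: [683.9, 79.6, 198.0]
ee_rot: [-0.067, 1.574, 0.067]
force: [-1.0, 0.3, -0.8]
opening: 56.8
```

```bash
python3 - <<'E'
from meas import *
p,r,o=pose(); print(p,o["opening"]); print(delta([683.6,82.2,203],down(np.radians(95.3)))); snap("wrist","w30"); print(w2p("wrist",[683.6,82.2,28]), w2p("wrist",[p[0],p[1],28]))
E
```

```text
[683.9  79.6 198. ] 56.83562372583016
[-5.   2.6 -0.1 -0.  -0.   0. ]
[322.  182.3] [319.6 182.3]
```

View pics/w30.png

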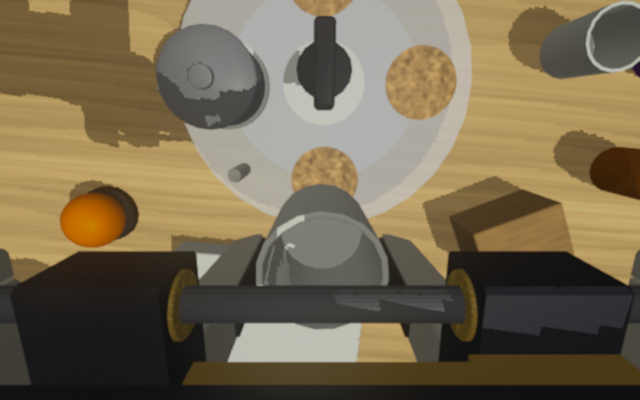

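Place a lies at (324,178) just under the cup. Lowering in two stages.

drive_tool:
  deltas:
    - [0,20,2,0,0,0,0]
    - [0,50,2.5,0,0,0,0]
    - [0,80,2.5,0,0,0,0]
    - [0,110,2.5,0,0,0,0]
    - [0,135,2.5,0,0,0,0]
    - [0,148,2.5,0,0,0,0]
    - [0,150,2.5,0,0,0,0]
    - [0,150,2.5,0,0,0,0]

```text
time_s: 35.33
tool_pos: [680.2, 86.1, 50.8]
ee_rot: [-0.07, 1.574, 0.071]
force: [-0.1, -0.6, -0.5]
opening: 56.9
```

```bash
python3 - <<'E'
from meas import *
p,r,o=pose(); print(p,o["opening"],o["force"]); print(delta([683.6,82.2,36.5],down(np.radians(95.3))))
E
```

```text
[680.2  86.1  50.8] 56.86255244476279 [-0.1 -0.6 -0.5]
[14.3 -4.2  3.1 -0.  -0.  -0. ]
```

drive_tool:
  deltas:
    - [0,3,-4,3,0,0,0]
    - [0,7,-4,3,0,0,0]
    - [0,11,-4,3,0,0,0]
    - [0,14,-4,3,0,0,0]
    - [0,14,-4,3,0,0,0]
    - [0,14,-4,3,0,0,0]

```text
time_s: 35.83
tool_pos: [685.7, 81.2, 38.3]
ee_rot: [-0.069, 1.57, 0.069]
force: [-0.4, -0.3, -1.0]
opening: 57.3
```

```bash
python3 - <<'E'
from meas import *
p,r,o=pose(); print(p,o["opening"],o["force"]); print(delta([683.6,82.2,36.5],down(np.radians(95.3))))
snap("scene","s31",(290,130,420,270),4)
E
```

```text
[685.7  81.2  38.3] 57.30932184377208 [-0.4 -0.3 -1. ]
[ 1.8  1.2 -2.  -0.  -0.  -0. ]
```

View pics/s31.png

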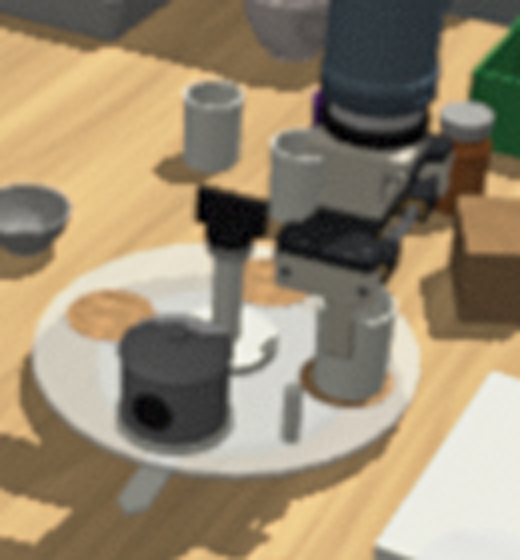

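Centred over place a at (350,370). The last 2 mm down, then release and rise.

drive_tool:
  deltas:
    - [0,1,1,-1,0,0,0]
    - [0,2,1,-2,0,0,0]
    - [0,2.3,1,-2,0,0,0]
    - [0,2.3,1,-2,0,0,0]
    - [76,2.3,1,-2,0,0,0]
    - [76,2.3,1,-2,0,0,0]
    - [76,2.3,1,-2,0,0,0]
    - [76,2.3,1,-2,0,0,0]

```text
time_s: 36.55
tool_pos: [683.8, 82.1, 36.1]
ee_rot: [-0.069, 1.57, 0.069]
force: [-0.1, -0.0, -0.0]
opening: 75.3
```

drive_tool:
  deltas:
    - [76,-20,0,0,0,0,0]
    - [76,-50,0,0,0,0,0]
    - [76,-85,0,0,0,0,0]
    - [76,-120,0,0,0,0,0]
    - [76,-150,0,0,0,0,0]
    - [76,-160,0,0,0,0,0]
    - [76,-160,0,0,0,0,0]

```text
time_s: 37.13
tool_pos: [685.8, 82.0, 200.2]
ee_rot: [-0.07, 1.562, 0.069]
force: [-0.7, 0.2, -0.4]
opening: 75.8
```

```bash
python3 - <<'E'
from meas import *
p,r,o=pose(); print(p,o["opening"],o["force"]); print(delta([415.3,369,150],down(np.radians(95.3))))
snap("wrist","w32"); snap("top","t32",(140,110,400,290),3)
E
```

```text
[685.8  82.  200.2] 75.8307418014713 [-0.7  0.2 -0.4]
[  48.1  309.8 -244.5   -0.     0.     0. ]
```

View pics/w32.png

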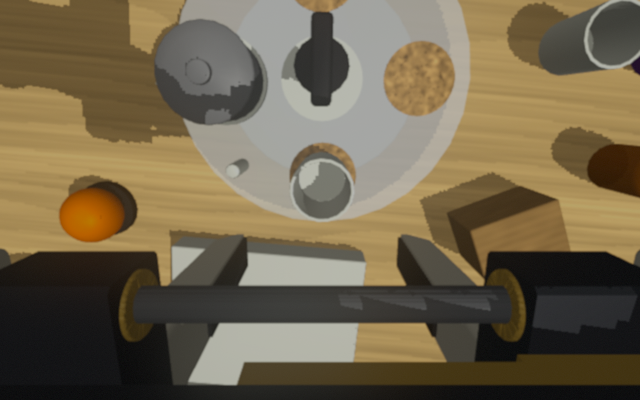

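The cup stands upright on place a (rim (322,188)). Next is the cup at about (415,369).

drive_tool:
  deltas:
    - [78,0,25,-20,0,0,0]
    - [78,0,57,-45,0,0,0]
    - [78,0,89,-70,0,0,0]
    - [78,0,121,-95,0,0,0]
    - [78,0,153,-120,0,0,0]
    - [78,0,185,-146,0,0,0]
    - [78,0,217,-171,0,0,0]
    - [78,20,250,-197,0,0,0]
    - [78,40,282,-223,0,0,0]
    - [78,48,310,-244,0,0,0]

```text
time_s: 38.07
tool_pos: [411.7, 366.6, 144.6]
ee_rot: [-0.072, 1.575, 0.066]
force: [1.5, -0.1, 0.1]
opening: 77.7
```

drive_tool:
  deltas:
    - [78,0,0,0,0,0,0]
    - [78,0,0,0,0,0,0]
    - [78,0,0,0,0,0,0]

```text
time_s: 38.32
tool_pos: [414.7, 366.6, 147.2]
ee_rot: [-0.072, 1.572, 0.069]
force: [0.5, -0.4, 0.6]
opening: 78.1
```

```bash
python3 - <<'E'
from meas import *
p,r,o=pose(); print(p,o["opening"],o["force"]); print(delta([415.3,369,150],down(np.radians(95.3))))
snap("wrist","w33")
print(w2p("wrist",[415.3,369,70]))
E
```

```text
[414.7 366.6 147.2] 78.08609306741425 [ 0.5 -0.4  0.6]
[-2.8  2.4  0.8 -0.  -0.   0. ]
[324.7 200.3]
```

View pics/w33.png

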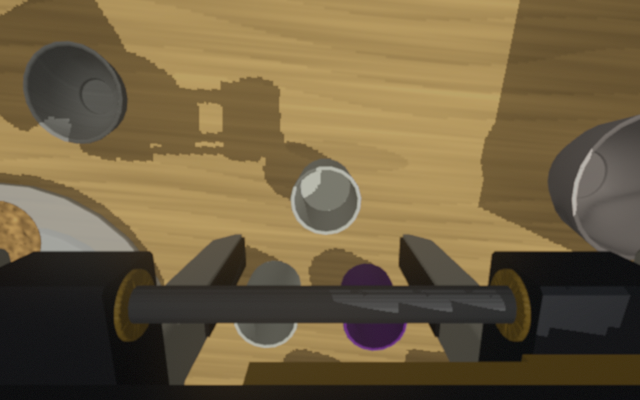

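Rim at (326,199), as predicted.

drive_tool:
  deltas:
    - [78,0,3,1,0,0,0]
    - [78,30,3,1,0,0,0]
    - [78,60,3,1,0,0,0]
    - [78,90,3,1,0,0,0]
    - [78,115,3,1,0,0,0]
    - [78,130,3,1,0,0,0]
    - [78,138,3,1,0,0,0]
    - [78,140,3,1,0,0,0]
    - [78,140,3,1,0,0,0]
    - [78,140,3,1,0,0,0]

```text
time_s: 39.2
tool_pos: [417.4, 370.5, 10.0]
ee_rot: [-0.068, 1.568, 0.069]
force: [-0.5, 0.4, 1.0]
opening: 77.6
```

```bash
python3 - <<'E'
from meas import *
p,r,o=pose(); print(p,o["force"]); 
snap("wrist","w34"); print(w2p("wrist",[p[0],p[1],70]))
E
```

```text
[417.4 370.5  10. ] [-0.5  0.4  1. ]
[320.9 274. ]
```

View pics/w34.png

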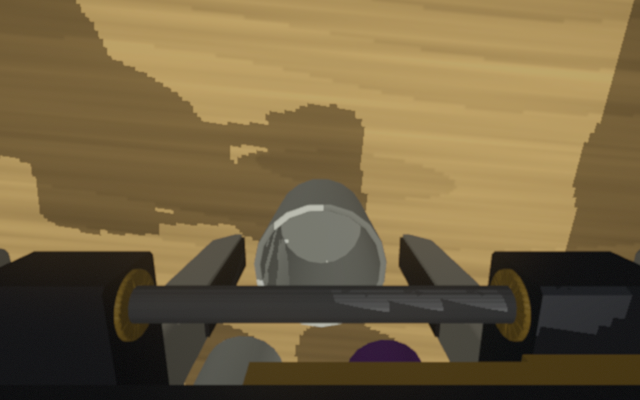

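drive_tool:
  deltas:
    - [78,1,0,-3,0,0,0]
    - [78,2,0,-3,0,0,0]
    - [0,2,0,-3,0,0,0]
    - [0,2,0,-3,0,0,0]
    - [0,2,0,-3,0,0,0]
    - [0,2,0,-3,0,0,0]
    - [0,2,0,-3,0,0,0]
    - [0,2,0,-3,0,0,0]

```text
time_s: 39.92
tool_pos: [413.2, 370.0, 7.0]
ee_rot: [-0.069, 1.57, 0.069]
force: [-0.1, 0.5, 1.5]
opening: 56.1
```

drive_tool:
  deltas:
    - [0,-20,0,0,0,0,0]
    - [0,-50,0,0,0,0,0]
    - [0,-85,0,0,0,0,0]
    - [0,-120,0,0,0,0,0]
    - [0,-145,0,0,0,0,0]
    - [0,-155,0,0,0,0,0]
    - [0,-155,0,0,0,0,0]

```text
time_s: 40.5
tool_pos: [414.5, 370.9, 164.4]
ee_rot: [-0.067, 1.565, 0.071]
force: [-0.7, -0.1, -0.8]
opening: 55.7
```

```bash
python3 - <<'E'
from meas import *
p,r,o=pose(); print(p,o["opening"],o["force"]); print(delta([488.4,64.4,160],down(np.radians(95.3)))); snap("scene","s35",(240,40,440,240),3)
E
```

```text
[414.5 370.9 164.4] 55.67233284912302 [-0.7 -0.1 -0.8]
[   3.9 -311.8   46.6   -0.     0.    -0. ]
```

View pics/s35.png

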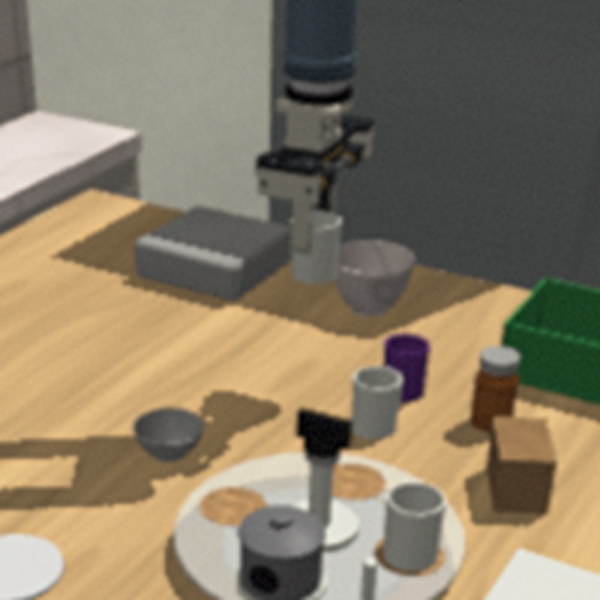

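Cup held upright. The first cup stands on place a. Carrying this one to place c.

drive_tool:
  deltas:
    - [0,0,-25,4,0,0,0]
    - [0,0,-60,9,0,0,0]
    - [0,0,-98,15,0,0,0]
    - [0,0,-136,20,0,0,0]
    - [0,0,-174,26,0,0,0]
    - [0,0,-212,32,0,0,0]
    - [0,0,-250,37,0,0,0]
    - [0,0,-285,42,0,0,0]
    - [0,2,-305,46,0,0,0]
    - [0,4,-312,46.5,0,0,0]

```text
time_s: 41.38
tool_pos: [486.3, 60.2, 155.1]
ee_rot: [-0.067, 1.574, 0.066]
force: [0.2, 0.8, -0.2]
opening: 56.0
```

drive_tool:
  deltas:
    - [0,0,0,0,0,0,0]
    - [0,20,0,0,0,0,0]
    - [0,45,0,0,0,0,0]
    - [0,70,0,0,0,0,0]
    - [0,95,0,0,0,0,0]
    - [0,108,0,0,0,0,0]
    - [0,110,0,0,0,0,0]
    - [0,110,0,0,0,0,0]
    - [0,110,0,0,0,0,0]

```text
time_s: 42.13
tool_pos: [486.8, 64.2, 48.1]
ee_rot: [-0.07, 1.57, 0.07]
force: [-0.3, 0.3, -1.1]
opening: 55.9
```

```bash
python3 - <<'E'
from meas import *
p,r,o=pose(); print(p,o["opening"],o["force"]); print(delta([488.4,64.4,36.5],down(np.radians(95.3)))); snap("wrist","w36");snap("scene","s36",(260,110,400,250),4)
E
```

```text
[486.8  64.2  48.1] 55.92644004314029 [-0.3  0.3 -1.1]
[11.6  0.   1.6 -0.  -0.  -0. ]
```

View pics/s36.png

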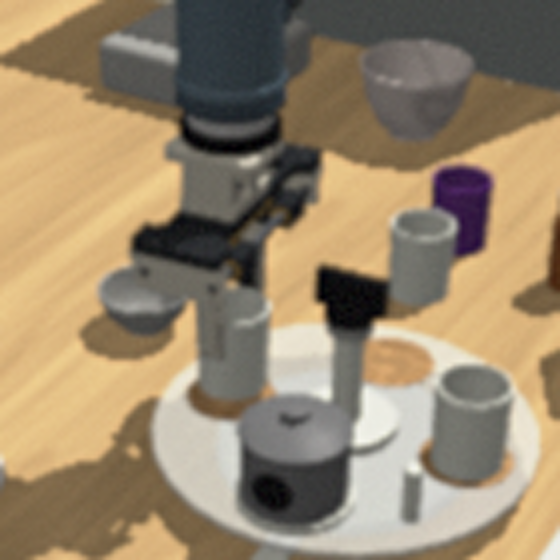

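View pics/w36.png

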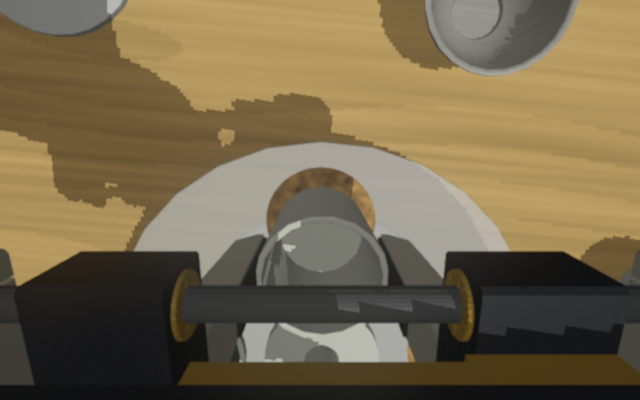

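Over place c, about 12 mm up. Lower, release, rise.

drive_tool:
  deltas:
    - [0,4,0,1.5,0,0,0]
    - [0,8,0,1.5,0,0,0]
    - [0,11,0,1.5,0,0,0]
    - [0,12.5,0,1.5,0,0,0]
    - [0,12.5,0,1.5,0,0,0]
    - [0,12.5,0,1.5,0,0,0]

```text
time_s: 42.73
tool_pos: [488.3, 63.3, 35.3]
ee_rot: [-0.069, 1.57, 0.069]
force: [0.1, 0.5, -0.6]
opening: 56.0
```

drive_tool:
  deltas:
    - [76,0,0,0,0,0,0]
    - [76,0,0,0,0,0,0]
    - [76,0,0,0,0,0,0]
    - [76,0,0,0,0,0,0]
    - [76,-20,0,0,0,0,0]
    - [76,-60,0,0,0,0,0]
    - [76,-100,0,0,0,0,0]
    - [76,-140,0,0,0,0,0]
    - [76,-150,0,0,0,0,0]
    - [76,-150,0,0,0,0,0]

```text
time_s: 43.57
tool_pos: [491.0, 63.2, 189.3]
ee_rot: [-0.07, 1.562, 0.068]
force: [-0.5, 0.2, 0.1]
opening: 76.1
```

```bash
python3 - <<'E'
from meas import *
p,r,o=pose(); print(p,o["opening"],o["force"]); print(delta([528.3,324.4,150],down(np.radians(5.3)))); snap("wrist","w37");snap("scene","s37",(260,110,400,250),4)
P=viewer.camera_params("wrist"); print(w2p("wrist",[488.4,64.4,28]),w2p("wrist",[488.4,64.4,98]))
E
```

```text
[491.   63.2 189.3] 76.0704546412827 [-0.5  0.2  0.1]
[ 39.3 256.9  59.9   1.6   0.   -0. ]
[322.2 183.1] [322.4 198.4]
```

View pics/w37.png

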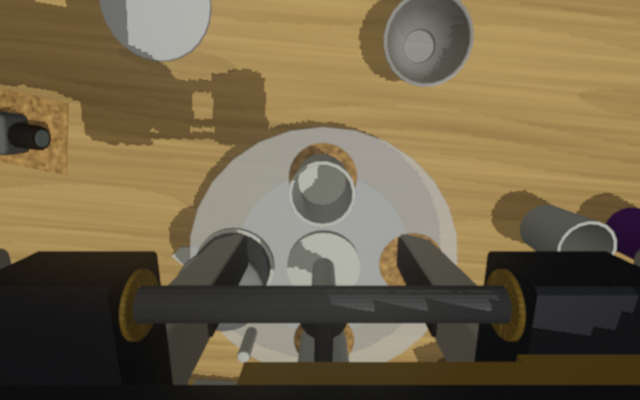

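Cup on place c with its rim at (322,191), within a few mm of centre. Now the last white cup at about (528,324), with a jaw turn of 1.57.

drive_tool:
  deltas:
    - [76,0,26,6,0.12,0,0]
    - [76,0,52,12,0.24,0,0]
    - [76,0,78,18,0.36,0,0]
    - [76,0,104,24,0.48,0,0]
    - [76,0,130,30,0.6,0,0]
    - [76,0,156,36,0.72,0,0]
    - [76,0,182,42,0.84,0,0]
    - [76,0,208,48,0.96,0,0]
    - [76,0,234,54,1.08,0,0]
    - [76,0,257,60,1.2,0,0]

```text
time_s: 44.5
tool_pos: [523.9, 325.8, 181.8]
ee_rot: [0.866, 1.394, -0.873]
force: [0.8, -0.6, -0.8]
opening: 76.1
```

drive_tool:
  deltas:
    - [76,0,0,0,0.12,0,0]
    - [76,10,0,0,0.24,0,0]
    - [76,25,0,0,0.36,0,0]
    - [76,39,0,0,0.37,0,0]
    - [76,39,0,0,0.37,0,0]
    - [76,39,0,0,0.37,0,0]
    - [76,39,0,0,0.37,0,0]

```text
time_s: 45.08
tool_pos: [525.1, 324.5, 145.5]
ee_rot: [1.142, 1.251, -1.144]
force: [-0.1, 0.3, 1.0]
opening: 75.9
```

```bash
python3 - <<'E'
from meas import *
p,r,o=pose(); print(p,o["opening"],o["force"]); print(delta([528.3,324.4,7.5],down(np.radians(5.3)))); snap("wrist","w38")
P=viewer.camera_params("wrist"); print(w2p("wrist",[528.3,324.4,70]))
E
```

```text
[525.1 324.5 145.5] 75.92913840027424 [-0.1  0.3  1. ]
[138.    3.4   0.3  -0.    0.    0. ]
[325.5 201.4]
```

View pics/w38.png

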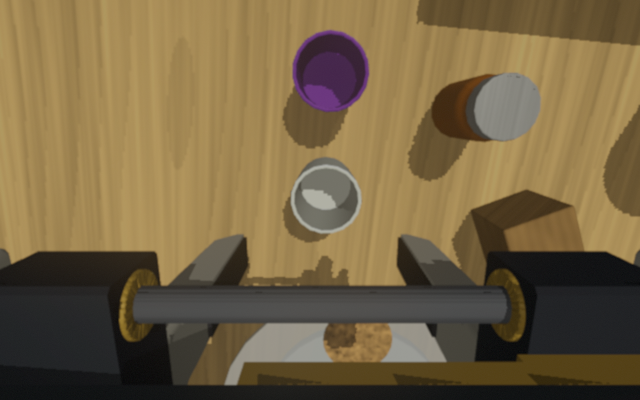

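The white cup's rim is at (326,199). The purple one at (331,72) is separate and will be left alone.

drive_tool:
  deltas:
    - [78,0,3.5,-1,0,0,0]
    - [78,30,3.5,-1,0,0,0]
    - [78,60,3.5,-1,0,0,0]
    - [78,90,3.5,-1,0,0,0]
    - [78,115,3.5,-1,0,0,0]
    - [78,130,3.5,-1,0,0,0]
    - [78,136,3.5,-1,0,0,0]
    - [78,138,3.5,-1,0,0,0]
    - [78,138,3.5,-1,0,0,0]
    - [78,138,3.5,-1,0,0,0]

```text
time_s: 45.97
tool_pos: [530.2, 326.5, 9.9]
ee_rot: [1.145, 1.249, -1.141]
force: [-0.2, -0.8, -0.4]
opening: 78.1
```

```bash
python3 - <<'E'
from meas import *
p,r,o=pose(); print(p,o["force"]); 
snap("wrist","w39"); print(w2p("wrist",[p[0],p[1],70]))
E
```

```text
[530.2 326.5   9.9] [-0.2 -0.8 -0.4]
[323.4 273.3]
```

View pics/w39.png

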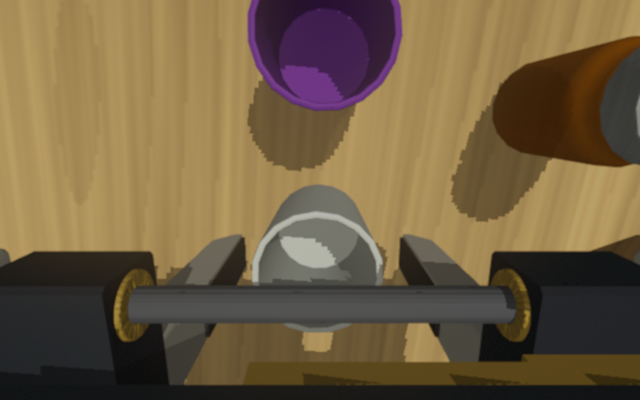

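drive_tool:
  deltas:
    - [78,1,-2,0,0,0,0]
    - [78,2,-2,0,0,0,0]
    - [0,2,-2,0,0,0,0]
    - [0,2,-2,0,0,0,0]
    - [0,2,-2,0,0,0,0]
    - [0,2,-2,0,0,0,0]
    - [0,2,-2,0,0,0,0]
    - [0,2,-2,0,0,0,0]

```text
time_s: 46.68
tool_pos: [527.1, 325.9, 6.5]
ee_rot: [1.144, 1.25, -1.143]
force: [-0.1, 0.3, 1.0]
opening: 57.6
```

drive_tool:
  deltas:
    - [0,-20,0,0,0,0,0]
    - [0,-50,0,0,0,0,0]
    - [0,-85,0,0,0,0,0]
    - [0,-120,0,0,0,0,0]
    - [0,-145,0,0,0,0,0]
    - [0,-155,0,0,0,0,0]
    - [0,-155,0,0,0,0,0]
    - [0,-155,0,0,0,0,0]

```text
time_s: 47.35
tool_pos: [526.5, 325.6, 160.4]
ee_rot: [1.143, 1.25, -1.144]
force: [-0.4, 0.6, -1.3]
opening: 57.6
```

```bash
python3 - <<'E'
from meas import *
p,r,o=pose(); print(p,o["opening"],o["force"]); print(delta([577.1,170.9,160],down(np.radians(5.3)))); snap("scene","s40",(240,40,440,240),3)
E
```

```text
[526.5 325.6 160.4] 57.61291300956693 [-0.4  0.6 -1.3]
[  0.4  36.7 158.6  -0.    0.    0. ]
```

View pics/s40.png

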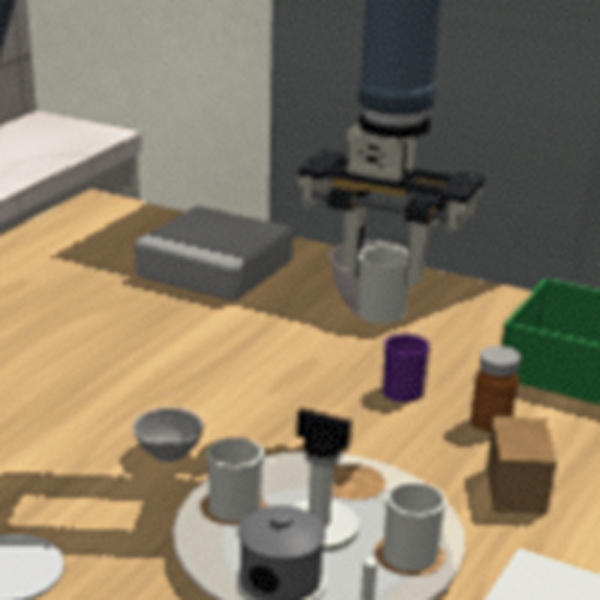

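Held upright, with the other two cups on their places. On to place b.

drive_tool:
  deltas:
    - [0,0,4,18,0,0,0]
    - [0,0,11,48,0,0,0]
    - [0,0,19,82,0,0,0]
    - [0,0,27,116,0,0,0]
    - [0,0,34,145,0,0,0]
    - [0,0,37,158,0,0,0]
    - [0,10,37,158.5,0,0,0]
    - [0,40,37,158.5,0,0,0]
    - [0,75,37,158.5,0,0,0]
    - [0,100,37,158.5,0,0,0]

```text
time_s: 48.23
tool_pos: [575.0, 172.3, 57.1]
ee_rot: [1.141, 1.254, -1.146]
force: [-0.6, 0.9, -1.4]
opening: 57.6
```

drive_tool:
  deltas:
    - [0,4,0,0,0,0,0]
    - [0,8,0,0,0,0,0]
    - [0,8,0,0,0,0,0]
    - [0,8,0,0,0,0,0]

```text
time_s: 48.57
tool_pos: [578.7, 172.0, 54.5]
ee_rot: [1.144, 1.249, -1.141]
force: [-0.4, -0.4, -0.8]
opening: 57.5
```

```bash
python3 - <<'E'
from meas import *
p,r,o=pose(); print(p,o["opening"],o["force"]); print(delta([577.1,170.9,35.3],down(np.radians(5.3)))); snap("wrist","w41");snap("scene","s41",(260,110,400,250),4)
E
```

```text
[578.7 172.   54.5] 57.49553839953287 [-0.4 -0.4 -0.8]
[19.2 -1.8  1.  -0.  -0.  -0. ]
```

View pics/s41.png

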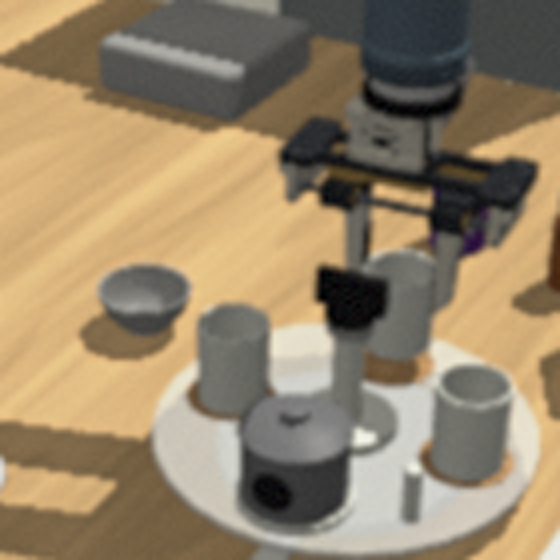

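View pics/w41.png

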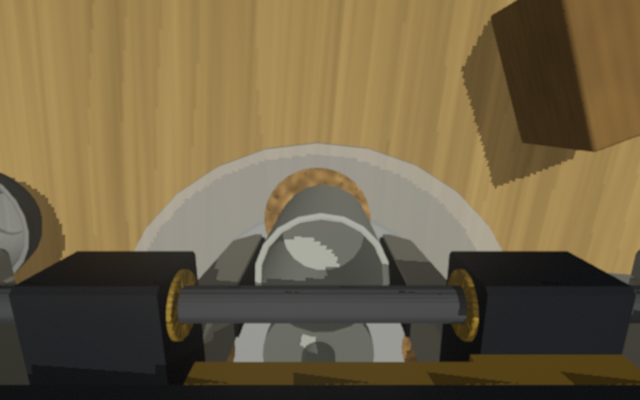

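Over place b. Lower 19 mm, release and rise.

drive_tool:
  deltas:
    - [0,5,-1.5,1,0,0,0]
    - [0,11,-1.5,1,0,0,0]
    - [0,16,-1.5,1,0,0,0]
    - [0,18.5,-1.5,1,0,0,0]
    - [0,19.2,-1.5,1,0,0,0]
    - [0,19.2,-1.5,1,0,0,0]
    - [0,19.2,-1.5,1,0,0,0]

```text
time_s: 49.25
tool_pos: [576.7, 170.2, 34.4]
ee_rot: [1.144, 1.25, -1.143]
force: [0.1, 0.2, 3.3]
opening: 57.6
```

drive_tool:
  deltas:
    - [76,0,0,0,0,0,0]
    - [76,0,0,0,0,0,0]
    - [76,0,0,0,0,0,0]
    - [76,0,0,0,0,0,0]
    - [76,-20,0,0,0,0,0]
    - [76,-60,0,0,0,0,0]
    - [76,-100,0,0,0,0,0]
    - [76,-140,0,0,0,0,0]
    - [76,-180,0,0,0,0,0]
    - [76,-200,0,0,0,0,0]

```text
time_s: 50.08
tool_pos: [578.3, 170.4, 239.9]
ee_rot: [1.147, 1.245, -1.138]
force: [0.3, -0.9, 0.8]
opening: 75.7
```

drive_tool:
  deltas:
    - [76,0,-40,-20,0,0,0]
    - [76,0,-80,-40,0,0,0]
    - [76,0,-120,-60,0,0,0]
    - [76,0,-160,-80,0,0,0]
    - [76,0,-195,-110,0,0,0]
    - [76,0,-220,-140,0,0,0]
    - [76,0,-240,-170,0,0,0]
    - [76,0,-250,-200,0,0,0]
    - [76,0,-250,-200,0,0,0]

```text
time_s: 50.83
tool_pos: [305.5, 351.8, 234.6]
ee_rot: [1.141, 1.256, -1.138]
force: [0.5, -0.6, 0.4]
opening: 75.9
```

```bash
python3 - <<'E'
from meas import *
p,r,o=pose(); print(p,o["opening"],o["force"],o["time_s"]); snap("top","t42",(200,90,400,290),4);snap("scene","s42",(230,130,430,300),4)
snap("top","t42b",(385,195,470,255),8)
E
```

```text
[305.5 351.8 234.6] 75.8813328424359 [ 0.5 -0.6  0.4] 50.8333
```

View pics/t42.png

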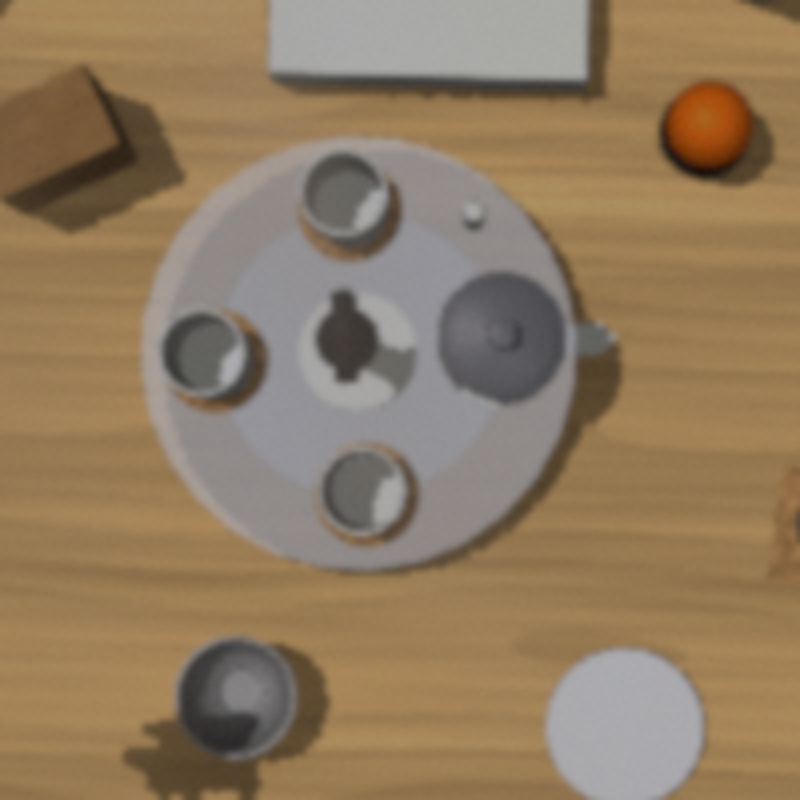

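View pics/s42.png

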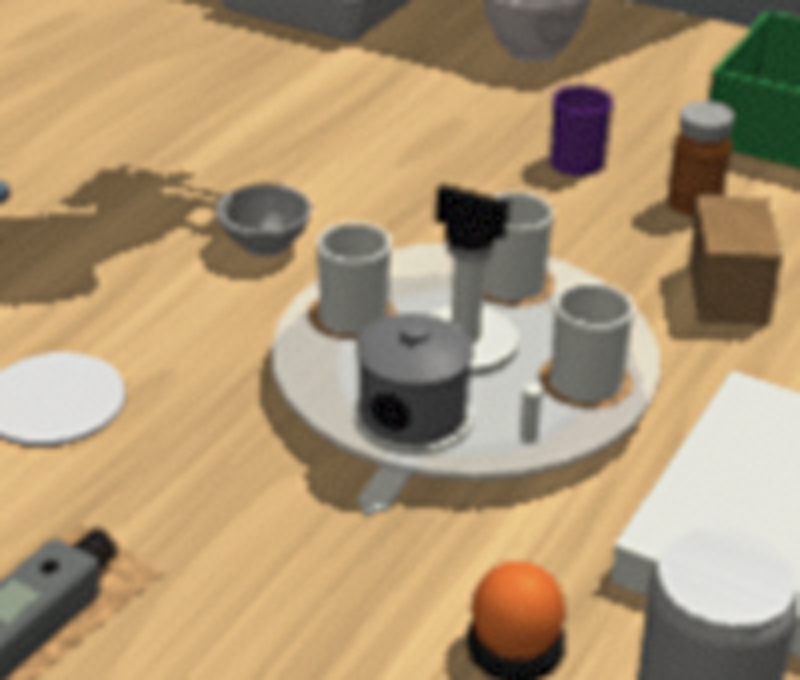

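View pics/t42b.png

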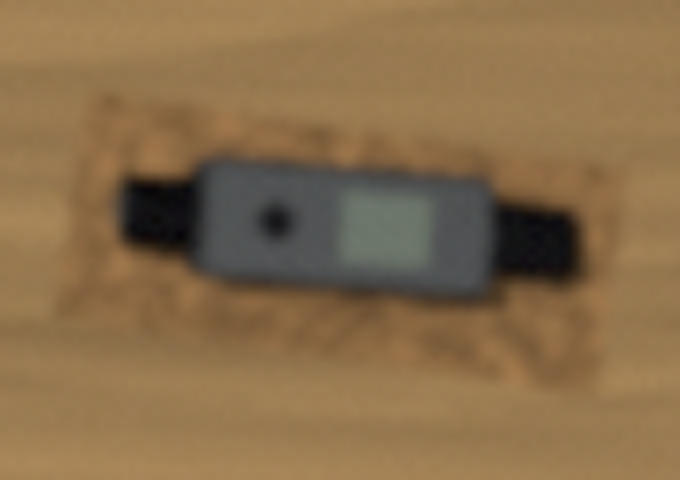

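```bash
python3 - <<'E'
from meas import *
f=lambda a,b:(200+a/4-.4,90+b/4-.4)
C=np.array([586,73.3])
for n,q,t in(("a",(345,195),5.2),("b",(205,353),95.2),("c",(363,491),185.2)):
    w=p2w("top",f(*q),98)[:2]; t=np.radians(t); pl=C+98*np.array([np.cos(t),np.sin(t)]); print(n,w,pl,np.linalg.norm(w-pl))
E
```

```text
a [682.3  79.6] [683.6  82.2] 2.8555768682262666
b [577.2 167.8] [577.1 170.9] 3.1182470299205773
c [490.2  62.9] [488.4  64.4] 2.3328441804255764
```

The cups are within about 3 mm of the place centres. The thermometer lies on its rest, the spot is over the pointer, the lock is tight and the arm is clear. Handing in.

```bash
python3 - <<'E'
from workcell import job
print(job.sign_off())
E
```

```text
the job is handed in; nothing more can be done
None
```

The carousel is ready for tea and the job is handed in. It took about 51 s of robot time; sign-off reported no verdict.

- **Lock and turntable:** I loosened the lock 2.9 rad clockwise and pulled the turntable round by its peg. Then I tightened the lock until it hit its stop, where the torque jumped to 0.4 N m. The pot's spot ended within about 1° of the pointer, roughly 2 mm sideways. One wrist-camera reading put it about 5 mm off, still inside the 20 mm limit.
- **Thermometer:** I held it still for 2.5 s with the lens about 80 mm from the spot, 1 mm off line and about 62 mm up. It is back flat on its rest, pointing as before and well within the 30 mm allowed.
- **Cups:** All three white cups stand upright on places a, b and c, each within about 3 mm of the place centre. In the pictures I took, the purple look-alike and the other things look to be where they were. The dumbbell was not in the last one.

**Disagreements along the way:**
- **Fingertips:** The real fingertips end about 30 mm short of the reported TCP. My first grasp at the lock closed on air above it, and I corrected for this from then on.
- **Lock start:** The lock seems to have started about 0.15 rad short of fully tight. It turned that much further than it had been loosened before reaching its stop.
- **Detection:** The trained networks were unreliable on the carousel, so I measured it from the picture's colours and outlines.

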